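# Hang the engraver's parts basket in the rinse tank

## Task

Hang the red-gripped parts basket, with the silver buckle in it, inside the white rinse tank: hook its bent lip over the long wall nearest the robot, press it gently down until it is fully home on the rim, and slide it along that wall until it rests against the end wall farther from the brass drain tap, so that the blue basket will still fit beside it. Feel your way and never force it against the tank, keep the buckle in it, and leave the blue basket and everything else on the bench where it is.

Things in the scene. Friction and masses are not known exactly. Their poses are not given: they have to be found in the camera images.
- tray: grey drip tray, 214 (x) x 262 (y) x 16 mm, floor 4 mm, fixed to the bench; origin: centre of its underside, +x away from the robot. The white open rinse tank stands in it: outside 170 (x) x 250 (y) x 130 mm, walls 5, floor 6 mm, square to the tray and centred in y (end walls' inner faces at y = +-120 mm). Brass drain tap with red lever outside the tank's +y end; the basket goes to the -y end
- near_rim (a point): point of the tray's frame where the middle of the tank's near rim is on average: x = -82.5, y = 0, z = 134 mm. z is true, but the tank has play in the tray: the near wall (5 mm thick, along y) really stands up to 15 mm nearer or farther in x, the same all along; this is not measured, so see or feel it. The tank's rubber feet hold against pushes of up to 40 N
- basket_red: hook-on wire basket with red grip, about 0.26 kg (varies), upright, open above: 64 (x) x 90 (y) x 55 mm high; origin: centre of its underside. At its back (-x) a flat strap 44 mm wide rises to z = 98 mm; its rear face is at x = -35 mm and lies on the wall's inner face when hung. Its top is bent over to -x as the hook (see red_bend). Fully home, the origin is 39 mm above the tray's
- red_bend (a point): middle of the hook's flat underside, x = -37.5, y = 0, z = 95 mm of the basket; it rests on the rim when home. Outside it a sprung leg, 36 mm wide, hangs from x = -42 mm: at z = 72 mm a bead stands 2.5 mm from the strap's plane, below it a lead-in flares to 8.5 mm at z = 53 mm. The 5 mm wall must enter there: 10 N or so of push, then 4 to 8 N of rubbing until home. Left half way, it stays there
- red_grip (a point): where to grasp the red basket: the red moulded grip block, 14 (x) x 34 (y) mm, z = 98 to 140 mm, straight above the hook; this point is at x = -37.5, y = 0, z = 122 mm in the basket's frame
- basket_blue: a second basket of the same make with a blue grip, empty; leave it alone. Origin: centre of its underside
- buckle: silver belt buckle frame 38 x 56 x 6 mm, 60 g, lying on the red basket's floor; origin: centre of its underside
- graver: engraving tool lying on the bench, 120 mm long with black mushroom handle; bystander. Origin: under its middle
- collar: steel clamping collar, 60 mm across, 52 mm high, standing on the bench; bystander. Origin: centre of its underside
- jar: amber glass jar with steel lid, 60 mm across, 85 mm high; bystander. Origin: centre of its underside
- hammer: wooden-handled hammer lying on the bench, 240 mm long; bystander. Origin: about its middle
Things that resemble listed ones, but are neither listed nor needed, are in the scene too. Of the things shaped like the buckle, the silver one is meant.

How it is judged:
By the outcome, as a careful person would: the job done as asked, in the order asked, and still so for the second after the job is handed in, with the robot touching nothing.
It also fails if it takes over 53 s, if anything falls off the work surface, if the arm or the gripper's body presses on something with over 40 N, if the wrist force passes 120 N, or if a joint passes its speed limit or range.

## Robot

A 6-joint arm with a two-finger parallel gripper is mounted at the origin on the work surface. World frame = base frame: x ahead of the robot, y to its left, z up, the work surface at z = 0. Lengths are in mm, angles in rad, forces in N, time in s.
With the tool pointing down it reaches from about 300 to 875 mm from the base axis. Payload 6.4 kg.
Tool frame: the origin (TCP) lies between the finger pads; the fingertips stand 11 mm ahead of it and the grasp point (between the pads) lies 8 mm behind it; z points along the fingers, y is the line along which they close (so a half turn about z gives the same grasp; the last joint's range is limited). The gripper opens to 88 mm and grips with 3 to 60 N. Pads are 18 mm wide; open, the fingers measure 123 mm over their backs; the gripper's body (75 mm by 187 mm) begins 45 mm behind the grasp point.
Start: joints at [-1.47, 0.181, 1.607, -0, 1.354, -0.206], TCP at [173.672, -548.16, 225.614] pointing down, gripper open.
Joint ranges: [-2.99, 2.99], [-0.89, 2.07], [0.3, 2.58], [-1.14, 4.28], [0, 2.63], [-3.12, 3.12]. Speed limits (rad/s): [2.57, 2.57, 3.01, 3.14, 3.14, 3.14].

## Interface

Orientations are given as a unit quaternion [x, y, z, w].
In Python, from workcell import env, get_image, get_calibration, recognise gives the robot as it stands.
- The arm moves only by the tool step_arm, never from a script. Its argument "targets" is one flat list of numbers, 6 for each row, row after row: the shift along the tool's x, y, z in parts of the range, where 1.0 means 100 cm, then the turn, a rotation vector about the tool's x, y, z in a scale on which 1.0 is pi/2 rad. A call has 1 to 12 rows; each row is the pose to reach, as a shift and turn from the pose commanded when the call began, along the tool's axes at that moment; what a row does not reach only later rows make up. A row lasts 1/8 s, in which the tool goes at most 62.5 mm and 10.7 degrees, less where a joint would pass 70% of its speed; a pose out of reach is approached as far as the arm can. Shift and turn numbers lie between -1 and 1, and a call with a number outside is refused. A call with a gripper value outside its range is refused whole. "grip" is the finger opening in cm, from 0 to 8.81, set as the call begins (left out, the last holds). The fingers move at their own pace and stop on an object; "force" is the grip in N (left out, the last holds). Time passes only in rows, so rows that repeat a pose let the fingers close. It gives the time, the measured TCP pose, the force, the opening and the grip force at its end, in the units of the state.
- env.state(): the state, without advancing time (a new reading comes with each control period).
- get_image(name): name is "scene" or "top"; returns the picture (400x640x3 uint8, blue, green, red); there is no depth.
- get_calibration(name): a dict with "mtx" (3x3 intrinsics, pixels), "view" (4x4, takes a point from world to camera coordinates). Camera axes: x right, y down, z forward; pixel columns grow to the right and rows downward; lengths in mm; the calibration is good to about 2 mm. A picture is of the moment at which its call begins. get_calibration takes no time and is no camera call.
- env.sign_off(): hands the job in; it is judged then, once.
Trained networks look in the newest picture that a camera, given by its name, has taken for a name from the list of things; names that differ only in an ending like _2 or _b are one class to them, and where a whole thing is asked for, a point or a joint stands for the part that bears it (a point fixed in the world has none). Each returns a list of dicts, best first, with "confidence" (0 to 1); they miss things now and then, are a little off and sometimes report something else, mostly with a low value. They report only what shows in the picture. A call takes as long as a camera call. They do not tell look-alikes from the thing itself.
- recognise(name, camera): "bbox" ([left, top, right, bottom] in pixels, round what is visible of it).
The state is a dict: "time_s": time; "joint_pos": joint angles; "joint_vel": joint speeds; "joint_torque": joint torques, N m; "position": TCP position; "orientation": TCP orientation; "contact_force": force on the tool from outside, world axes, zero at the start; "torque": the same for the moment, N m; "width": opening from 0.0 (shut) to 1.0 (fully open); "gripper_force": force on a finger pad.
Only numpy, scipy, OpenCV 4.12 (cv2) and the standard library are available. Lean on these libraries where they do the work, as an engineer would, in place of code of your own. Each camera call takes 0.05 s, during which the arm holds its last target. There are 200 camera calls.

## Working session

There is one attempt and no reset: what is moved stays moved. The work goes in short steps, Python scripts to look and compute and a tool call to move; the robot and the scene stay as the last step left them, time stands still between calls to the robot, and variables do not carry over. Pictures are saved under pics/ and viewed, at most 10 in all, crops included, and the job is handed in when it is done.

Besides the shell and the picture viewer there is one more tool, called after "Request:" by a JSON object that holds its "fn" and its "kwargs". step_arm: Moves the arm, as the interface text tells. Its arguments: {"type":"object","properties":{"targets":{"type":"array","items":{"type":"number"}},"grip":{"type":"number"},"force":{"type":"number"}},"required":["targets"]}

```bash
mkdir -p pics; python3 - <<'E'
from workcell import env,get_image,get_calibration,recognise
import cv2
for c in ("scene","top"):
    cv2.imwrite(f"pics/{c}0.png",get_image(c))
    k=get_calibration(c);print(c,k["mtx"].tolist(),k["view"].round(3).tolist() if hasattr(k["view"],'round') else k["view"])
    for n in ("basket_red","red_grip","buckle","tray","basket_blue"):
        print(n,[(d["bbox"],round(d["confidence"],2)) for d in recognise(n,c)][:4])
s=env.state();print(s["time_s"],s["position"],s["orientation"],s["width"])
E
```

```text
scene [[383.01085212840405, 0.0, 318.0388496430934], [0.0, 383.01085212840405, 201.09986458581938], [0.0, 0.0, 1.0]] [[-0.755, 0.655, 0.004, 423.388], [0.545, 0.631, -0.551, -197.745], [-0.364, -0.415, -0.834, 1437.353], [0.0, 0.0, 0.0, 1.0]]
basket_red [([268.3, 119.9, 294.0, 165.9], 0.62)]
red_grip [([268.6, 119.6, 297.4, 167.1], 0.67)]
buckle [([276.9, 148.7, 285.1, 154.0], 0.58), ([291.7, 170.1, 307.6, 182.0], 0.56), ([267.3, 118.1, 292.4, 166.2], 0.55), ([321.4, 148.9, 331.6, 160.8], 0.48)]
tray [([253.0, 180.0, 362.3, 288.6], 0.62)]
basket_blue [([389.9, 265.9, 432.3, 314.2], 0.78)]
top [[507.64062704632835, 0.0, 323.31672251491324], [0.0, 507.64062704632835, 199.17784080201133], [0.0, 0.0, 1.0]] [[-0.016, -1.0, -0.004, -25.943], [-0.996, 0.016, -0.084, 529.519], [0.084, 0.003, -0.996, 1415.706], [0.0, 0.0, 0.0, 1.0]]
basket_red [([412.0, 212.3, 450.6, 243.0], 0.89), ([434.7, 224.7, 440.0, 235.3], 0.62)]
red_grip [([409.3, 210.9, 451.7, 246.3], 0.83)]
buckle [([419.1, 225.1, 441.8, 237.7], 0.67), ([386.4, 263.2, 408.2, 282.0], 0.57), ([421.4, 261.2, 442.6, 276.1], 0.56), ([468.0, 219.9, 489.3, 237.9], 0.56)]
tray [([257.3, 130.1, 369.0, 220.5], 0.63)]
basket_blue [([173.0, 199.2, 213.5, 229.4], 0.67)]
0.6 [ 173.67609424 -548.1523772   225.62298287] [ 9.88257619e-01  1.52796855e-01 -2.46832646e-06 -1.03399134e-05] 0.9966178260710833
```

View pics/scene0.png

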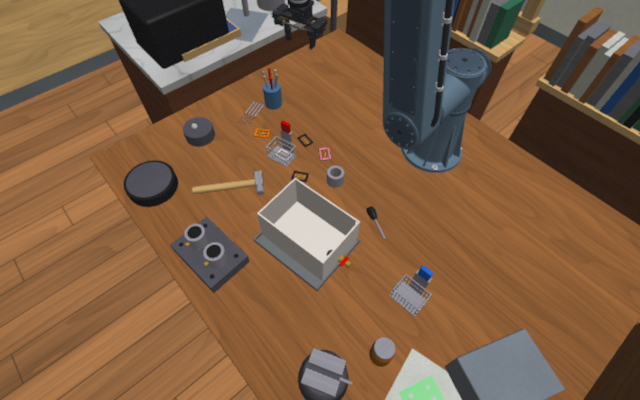

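View pics/top0.png

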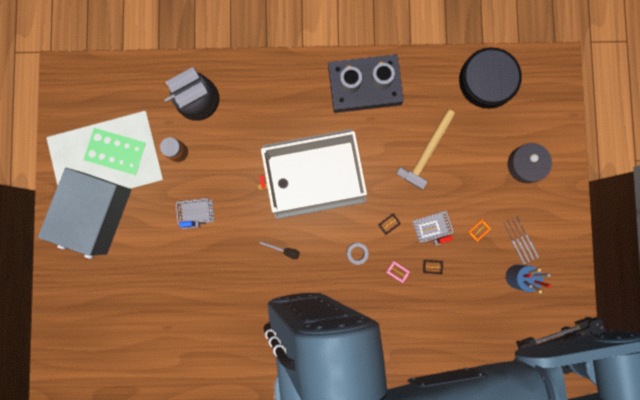

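The top view shows the red basket at (433,229) with the silver buckle inside it. The tank is at (315,172), slightly turned, with the tap at (262,183). I'll enlarge crops to measure.

```bash
python3 - <<'E'
import cv2,numpy as np
t=cv2.imread("pics/top0.png");s=cv2.imread("pics/scene0.png")
a=cv2.resize(t[122:222,250:383],(798,600),interpolation=cv2.INTER_CUBIC)
cv2.imwrite("pics/a.png",a)
b=cv2.resize(t[200:260,400:460],(400,400),interpolation=cv2.INTER_CUBIC)
c=cv2.resize(s[115:175,260:320],(400,400),interpolation=cv2.INTER_CUBIC)
cv2.imwrite("pics/b.png",np.hstack([b,c]))
E
```

```text
(no output)
```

View pics/a.png

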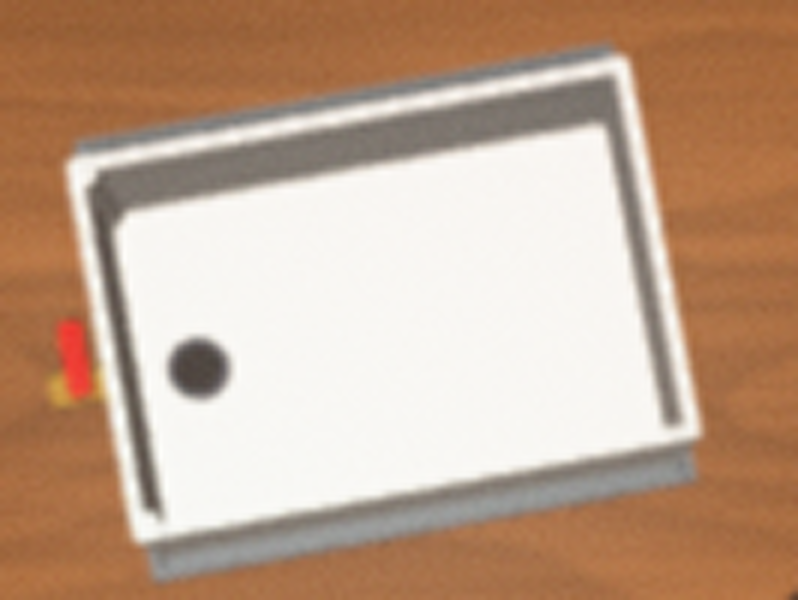

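View pics/b.png

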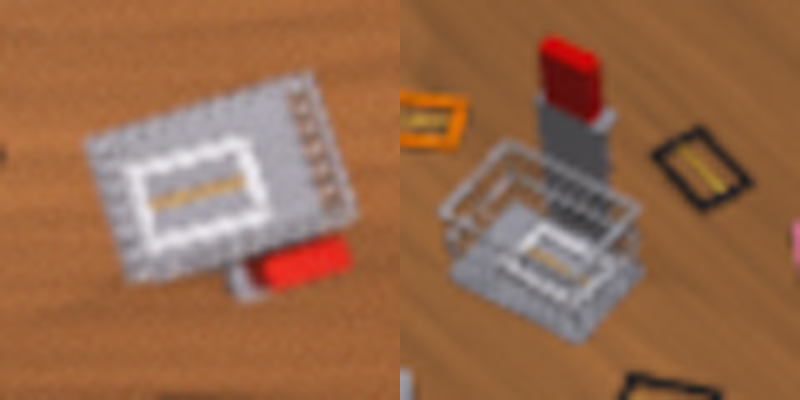

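Tank rim corners in the crop are about (135,543), (700,437), (625,55) and (70,158), with the tap on the left. In the second picture the basket's red grip is at (305,262) in the top crop and (570,75) in the scene crop. The buckle lies on its floor. Next I'll fit the poses.

```bash
cat > h.py <<'E'
import numpy as np,cv2
from scipy.optimize import least_squares
from workcell import env,get_calibration
K={c:get_calibration(c) for c in("top","scene")}
def proj(c,P):
    k=K[c];V=np.array(k["view"]);q=np.atleast_2d(P)@V[:3,:3].T+V[:3,3];q=q@np.array(k["mtx"]).T
    return q[:,:2]/q[:,2:]
def place(p,L):
    x,y,a=p;c,s=np.cos(a),np.sin(a);L=np.atleast_2d(L).astype(float)
    return np.c_[x+c*L[:,0]-s*L[:,1],y+s*L[:,0]+c*L[:,1],L[:,2]]
def box(x0,x1,y0,y1,z0,z1): return np.array([[x,y,z] for x in(x0,x1) for y in(y0,y1) for z in(z0,z1)],float)
def redbox(im,lo,hi):
    w=im[lo[1]:hi[1],lo[0]:hi[0]].astype(float)
    m=np.clip((w[...,2]-w[...,1]*1.0-90)/80,0,1)*(w[...,1]<90)
    v,u=np.mgrid[lo[1]:hi[1],lo[0]:hi[0]];return np.array([(m*u).sum(),(m*v).sum()])/m.sum(),m.sum()
def hullc(c,P):
    m=cv2.moments(cv2.convexHull(proj(c,P).astype(np.float32)));return np.array([m["m10"]/m["m00"],m["m01"]/m["m00"]]),m["m00"]
E
python3 - <<'E'
from h import *
t=cv2.imread("pics/top0.png");s=cv2.imread("pics/scene0.png")
rt,rs=redbox(t,(430,225),(458,248)),redbox(s,(272,115),(300,140));print(rt,rs)
G=box(-44.5,-30.5,-17,17,98,140)
f=lambda pts,o,k:(np.array(pts)+.5)/k-.5+o
tb=f([(88,140),(130,280),(312,72),(355,215)],(400,200),6.667)
Lt=[(32,45,0),(-32,45,0),(32,-45,55),(-32,-45,55)]
sb=f([(50,268),(175,343),(245,270),(40,210),(108,140),(240,205)],(260,115),6.667)
Ls=[(32,-45,0),(32,45,0),(-32,45,0),(32,-45,55),(-32,-45,55),(-32,45,55)]
def r(p): return np.r_[(proj("top",place(p,Lt))-tb).ravel(),(proj("scene",place(p,Ls))-sb).ravel(),
  3*(hullc("top",place(p,G))[0]-rt[0]),3*(hullc("scene",place(p,G))[0]-rs[0])]
q=least_squares(r,[450,-340,.3],loss="soft_l1");print("basket",q.x,q.fun.round(1));print("grip",place(q.x,[-37.5,0,122]),hullc("top",place(q.x,G))[1],hullc("scene",place(q.x,G))[1])
# tank
A=f([(135,543),(700,437),(625,55),(70,158)],(250,122),6)
T=f([(155,580),(695,482)],(250,122),6)
Lr=lambda d:[(-85+d,125,134),(-85+d,-125,134),(85+d,-125,134),(85+d,125,134)]
Lt2=[(-107,131,16),(-107,-131,16)]
def r2(p): return np.r_[(proj("top",place(p[:3],Lr(p[3])))-A).ravel(),(proj("top",place(p[:3],Lt2))-T).ravel()]
q=least_squares(r2,[560,0,.2,0]);p=q.x;print("tray",p,q.fun.round(1))
print("near rim",place(p[:3],[-82.5+p[3],0,134]),"end",place(p[:3],[-82.5+p[3],-120,134]))
E
```

```text
(array([445.57630691, 239.02887858]), np.float64(59.300000000000004)) (array([285.20527404, 123.06980352]), np.float64(24.175))
basket [ 4.46685426e+02 -3.39507631e+02  2.71659116e-01] [-0.7 -0.  -0.3  0.5  0.3  0.1  0.9  0.9 -0.9  1.1  0.   0.4 -0.3  0.1
 -1.1 -0.3 -0.5 -0.8 -0.2 -0.2 -3.9  0.5 -0.9  9.6]
grip [[ 410.56066261 -349.57000922  122.        ]] 101.70914528681897 115.7729561640881
tray [ 6.04158102e+02 -7.93302610e+00  1.67179028e-01 -1.03747891e+01] [-0.  -0.5  0.  -0.2  0.4  0.4 -0.4  0.3 -0.4  0.2  0.4 -0.2]
near rim [[512.57816358 -23.3875185  134.        ]] end [[ 532.54632832 -141.7144909   134.        ]]
```

```bash
python3 - <<'E'
from h import *
t=cv2.imread("pics/top0.png");s=cv2.imread("pics/scene0.png")
def rb(im,lo,hi):
    w=im[lo[1]:hi[1],lo[0]:hi[0]].astype(float);m=(w[...,1]<.42*w[...,2])*1.
    v,u=np.mgrid[lo[1]:hi[1],lo[0]:hi[0]];return np.array([(m*u).sum(),(m*v).sum()])/m.sum(),m.sum()
rt,rs=rb(t,(430,225),(458,248)),rb(s,(272,115),(300,140));print(rt,rs)
G=box(-44.5,-30.5,-17,17,98,140)
f=lambda pts,o,k:(np.array(pts)+.5)/k-.5+o
tb=f([(88,140),(130,280),(312,72),(355,215)],(400,200),6.667)
Lt=[(32,45,0),(-32,45,0),(32,-45,55),(-32,-45,55)]
sb=f([(50,268),(175,343),(245,270),(40,210),(108,140),(240,205)],(260,115),6.667)
Ls=[(32,-45,0),(32,45,0),(-32,45,0),(32,-45,55),(-32,-45,55),(-32,45,55)]
def r(p): return np.r_[(proj("top",place(p,Lt))-tb).ravel(),(proj("scene",place(p,Ls))-sb).ravel(),
  3*(hullc("top",place(p,G))[0]-rt[0]),3*(hullc("scene",place(p,G))[0]-rs[0])]
q=least_squares(r,[450,-340,.3],loss="soft_l1");print("basket",q.x,q.fun.round(1));g=place(q.x,[-37.5,0,122])[0];print("grip",g)
from scipy.spatial.transform import Rotation as R
S=env.state();Q=R.from_quat(S["orientation"]).as_matrix();print(Q.round(3).tolist())
print("tool shift cm",(Q.T@(np.array([g[0],g[1],114+80])-S["position"])/10).round(2),"turn",-(q.x[2]-np.arctan2(Q[1,1],Q[0,1])))
E
```

```text
(array([445.        , 239.04878049]), np.float64(82.0)) (array([285.13333333, 126.01111111]), np.float64(90.0))
basket [ 4.45987146e+02 -3.39145156e+02  2.69931351e-01] [-0.8  0.2 -0.4  0.7  0.2  0.4  0.8  1.2 -0.7  1.   0.2  0.4 -0.1  0.
 -0.9 -0.3 -0.3 -0.8  0.  -0.2 -2.6  1.3  0.   0.7]
grip [ 409.84505045 -349.1451034   122.        ]
[[0.953, 0.302, -0.0], [0.302, -0.953, 0.0], [-0.0, -0.0, -1.0]]
tool shift cm [ 28.52 -11.84   3.16] turn -1.5339321889167852
```

Units first: shifts go in shares of 100 cm and turns go in shares of pi/2 rad. So 28.5 cm is 0.285, -11.8 cm is -0.118, -1.534 rad is -0.9766.

Request:
{"fn": "step_arm", "kwargs": {"targets": [0.285,-0.118,0,0,0,-0.9766,0.285,-0.118,0,0,0,-0.9766,0.285,-0.118,0,0,0,-0.9766,0.285,-0.118,0,0,0,-0.9766,0.285,-0.118,0,0,0,-0.9766,0.285,-0.118,0,0,0,-0.9766,0.285,-0.118,0,0,0,-0.9766,0.285,-0.118,0,0,0,-0.9766,0.285,-0.118,0,0,0,-0.9766,0.285,-0.118,0,0,0,-0.9766,0.285,-0.118,0.032,0,0,-0.9766,0.285,-0.118,0.032,0,0,-0.9766], "grip": 6, "force": 10}}

```text
time_s: 2.1
position: [408.6, -348.2, 191.5]
orientation: [0.606, 0.795, 0.001, -0.002]
contact_force: [0.4, -0.1, -0.7]
width: 0.681
gripper_force: 0.0
```

Scaled: 7.7 cm is 0.077, 6 cm is 0.06.

Request:
{"fn": "step_arm", "kwargs": {"targets": [0.001,0.001,0.035,0,0,0,0.001,0.001,0.06,0,0,0,0.001,0.001,0.077,0,0,0,0.001,0.001,0.077,0,0,0,0.001,0.001,0.077,0,0,0], "grip": 6}}

```text
time_s: 2.72
position: [411.0, -349.1, 117.8]
orientation: [0.606, 0.796, -0.0, 0.001]
contact_force: [-0.7, 0.4, 0.6]
width: 0.678
gripper_force: 0.0
```

```bash
python3 - <<'E'
import cv2,numpy as np
from workcell import env,get_image
t=get_image("top");s=get_image("scene");print(env.state()["position"],env.state()["contact_force"])
cv2.imwrite("pics/c.png",np.hstack([cv2.resize(t[190:270,390:470],(400,400)),cv2.resize(s[80:180,240:340],(400,400))]))
E
```

```text
[ 411.01248639 -349.14142755  117.92393509] [0.50929678 0.52493631 0.06344131]
```

View pics/c.png

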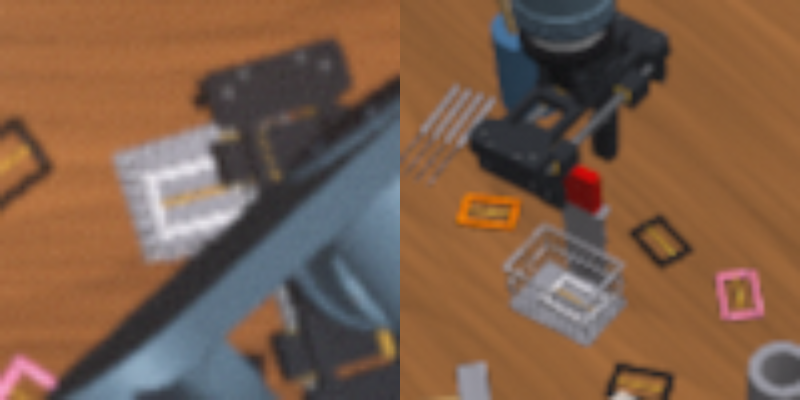

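The red grip, at (583,190) in the scene crop, sits between the two fingers at (545,180) and (605,140). I'll close the gripper.

Request:
{"fn": "step_arm", "kwargs": {"targets": [0,0,0.003,0,0,0,0,0,0.003,0,0,0,0,0,0.003,0,0,0,0,0,0.003,0,0,0,0,0,0.003,0,0,0,0,0,0.003,0,0,0,0,0,0.003,0,0,0], "grip": 0, "force": 40}}

```text
time_s: 3.7
position: [410.2, -348.4, 113.5]
orientation: [0.606, 0.796, -0.0, -0.0]
contact_force: [-0.9, -0.8, -0.4]
width: 0.149
gripper_force: 40.0
```

Scaled: -17 cm is -0.17, -15 cm is -0.15.

Request:
{"fn": "step_arm", "kwargs": {"targets": [0,0,-0.01,0,0,0,0,0,-0.03,0,0,0,0,0,-0.06,0,0,0,0,0,-0.09,0,0,0,0,0,-0.12,0,0,0,0,0,-0.15,0,0,0,0,0,-0.17,0,0,0,0,0,-0.17,0,0,0,0,0,-0.17,0,0,0]}}

```text
time_s: 4.82
position: [410.0, -347.8, 282.5]
orientation: [0.605, 0.796, 0.0, -0.001]
contact_force: [-0.0, -0.3, -4.7]
width: 0.154
gripper_force: 40.0
```

```bash
python3 - <<'E'
import cv2,numpy as np
from workcell import env,get_image
from scipy.spatial.transform import Rotation as R
t=get_image("top");s=get_image("scene");S=env.state();print(S["position"],S["contact_force"],S["torque"],S["joint_pos"])
cv2.imwrite("pics/d.png",np.hstack([cv2.resize(t[170:270,390:490],(400,400)),cv2.resize(s[50:170,230:350],(400,400))]))
psi=.1672;Q=R.from_quat(S["orientation"]).as_matrix();a=np.arctan2(Q[1,1],Q[0,1]);print("tool y ang",a)
c,s_=np.cos(psi),np.sin(psi)
# basket origin target in tray frame: strap rear 15 mm inside wall inner face; y -40
nr=np.array([512.6,-23.4])
g=lambda gx,gy: nr+np.array([c*gx-s_*gy,s_*gx+c*gy])
for gx in (0,15): 
  w=g(gx,-40); print(gx,w,"tool cm",(Q.T@np.r_[w-S["position"][:2],0]/10).round(2),"turn",-(psi-a))
E
```

```text
[ 409.95149389 -347.71905485  282.13319118] [ 0.87161622  0.94846508 -3.6980195 ] [-0.07603279  0.05401591 -0.01123847] [-9.24414276e-01  5.50550946e-02  1.63125502e+00  5.96396795e-05
  1.45787655e+00 -1.19438430e+00]
tool y ang 0.26996431763469947
0 [519.25688209 -62.84218454] tool cm [24.54 18.13  0.04] turn 0.10276431763469948
15 [534.04770129 -60.34585375] tool cm [24.39 19.62  0.04] turn 0.10276431763469948
```

View pics/d.png

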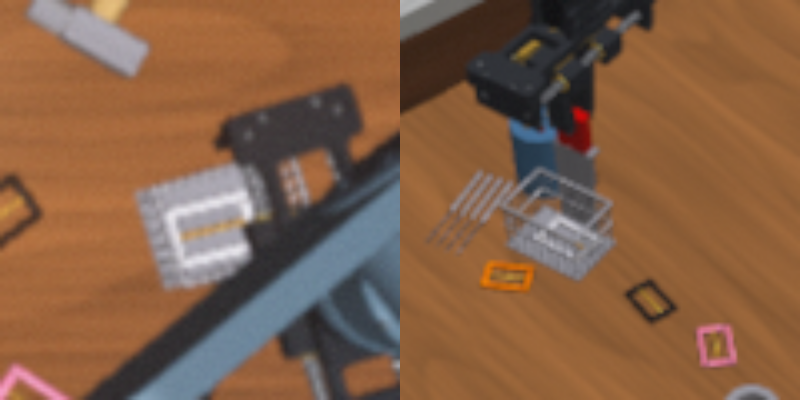

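The basket is held level at (575,225) in the scene crop, with the buckle visible in it at (220,230) in the top crop. I'll carry it over the tank.

Scaled: 24.4 cm is 0.244, 24.2 cm is 0.242, 0.103 rad is 0.0656.

Request:
{"fn": "step_arm", "kwargs": {"targets": [0.01,0.008,0,0,0,0.0025,0.03,0.024,0,0,0,0.0083,0.06,0.048,0,0,0,0.0159,0.09,0.072,0,0,0,0.0242,0.12,0.096,0,0,0,0.0318,0.15,0.12,0,0,0,0.0401,0.18,0.144,0,0,0,0.0484,0.21,0.168,0,0,0,0.056,0.232,0.186,0,0,0,0.0624,0.242,0.194,0,0,0,0.0656,0.244,0.196,0,0,0,0.0656,0.244,0.196,0,0,0,0.0656]}}

```text
time_s: 6.42
position: [534.0, -61.4, 283.4]
orientation: [0.646, 0.764, -0.0, -0.0]
contact_force: [0.1, -0.6, -3.3]
width: 0.154
gripper_force: 40.0
```

```bash
cat > st.py <<'E'
from h import *
from scipy.spatial.transform import Rotation as R
def tank():
    S=env.state();Q=R.from_quat(S["orientation"]).as_matrix();a=np.arctan2(Q[1,1],Q[0,1]);psi=.1672
    d=S["position"][:2]-np.array([512.6,-23.4]);c,s=np.cos(psi),np.sin(psi);f=S["contact_force"]
    print("t",S["time_s"],"gx %.1f gy %.1f"%(c*d[0]+s*d[1],-s*d[0]+c*d[1]),"basket z %.1f"%(S["position"][2]-113.5),"ang err %.4f"%(a-psi),
     "F tank x,y,z %.1f %.1f %.1f"%(c*f[0]+s*f[1],-s*f[0]+c*f[1],f[2]),"tilt",Q[:,2].round(4),"j",S["joint_pos"].round(2))
E
python3 - <<'E'
from st import *
from workcell import get_image
tank()
t=get_image("top");s=get_image("scene")
cv2.imwrite("pics/e.png",np.hstack([cv2.resize(t[110:230,250:370],(400,400)),cv2.resize(s[140:290,240:390],(400,400))]))
E
```

```text
t 6.425 gx 14.8 gy -41.1 basket z 169.9 ang err -0.0005 F tank x,y,z -0.0 -0.6 -3.3 tilt [-5.e-04 -3.e-04 -1.e+00] j [-0.34  0.05  1.63 -0.    1.46 -0.5 ]
```

View pics/e.png

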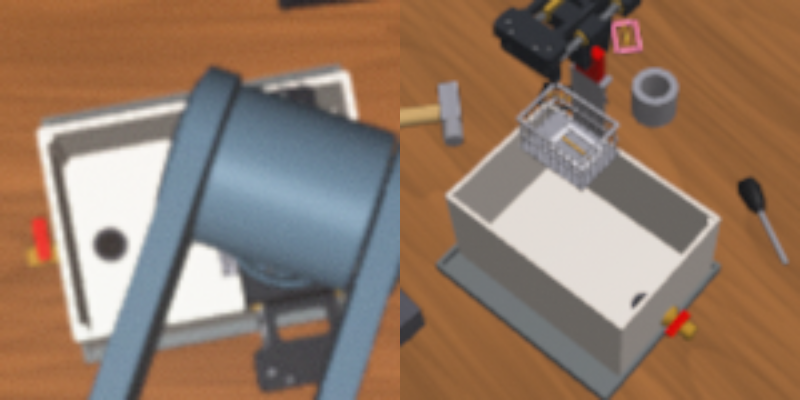

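The basket hangs above the tank inside the near wall at (565,130) in the scene crop, with the buckle in it. I'll lower it so its body is inside the wall and the leg is still above the rim.

Scaled: 8.3 cm is 0.083, 8 cm is 0.08.

Request:
{"fn": "step_arm", "kwargs": {"targets": [0,0,0.01,0,0,0,0,0,0.03,0,0,0,0,0,0.05,0,0,0,0,0,0.07,0,0,0,0,0,0.08,0,0,0,0,0,0.083,0,0,0,0,0,0.083,0,0,0]}}

```text
time_s: 7.4
position: [534.5, -61.1, 201.0]
orientation: [0.646, 0.764, 0.0, 0.0]
contact_force: [0.0, 0.0, -2.9]
width: 0.154
gripper_force: 40.0
```

```bash
python3 -c "from st import *;tank()"
```

```text
t 7.4 gx 15.3 gy -40.8 basket z 87.5 ang err -0.0004 F tank x,y,z 0.0 0.0 -2.9 tilt [ 6.e-04 -2.e-04 -1.e+00] j [-0.33  0.12  1.73  0.    1.29 -0.5 ]
```

Scaled: -1 cm is -0.01, -0.9 cm is -0.009.

Request:
{"fn": "step_arm", "kwargs": {"targets": [0,-0.003,0,0,0,0,0,-0.006,0,0,0,0,0,-0.008,0,0,0,0,0,-0.009,0,0,0,0,0,-0.01,0,0,0,0,0,-0.01,0,0,0,0]}}

```text
time_s: 8.15
position: [524.3, -62.6, 200.6]
orientation: [0.646, 0.764, -0.0, -0.0]
contact_force: [0.3, 0.0, -3.8]
width: 0.151
gripper_force: 40.0
```

```bash
python3 -c "from st import *;tank()"
```

```text
t 8.15 gx 5.0 gy -40.6 basket z 87.1 ang err -0.0002 F tank x,y,z 0.3 -0.0 -3.8 tilt [-0.  0. -1.] j [-0.34  0.1   1.75 -0.    1.29 -0.51]
```

Request:
{"fn": "step_arm", "kwargs": {"targets": [0,-0.001,0,0,0,0,0,-0.002,0,0,0,0,0,-0.003,0,0,0,0,0,-0.003,0,0,0,0]}}

```text
time_s: 8.65
position: [521.4, -63.1, 200.6]
orientation: [0.646, 0.764, -0.0, -0.0]
contact_force: [-0.4, 0.1, -4.0]
width: 0.158
gripper_force: 40.0
```

Request:
{"fn": "step_arm", "kwargs": {"targets": [0,-0.001,0,0,0,0,0,-0.0015,0,0,0,0,0,-0.0015,0,0,0,0]}}

```text
time_s: 9.02
position: [519.9, -63.3, 200.6]
orientation: [0.646, 0.764, 0.0, -0.0]
contact_force: [-0.1, -0.2, -4.3]
width: 0.15
gripper_force: 40.0
```

```bash
python3 -c "from st import *;tank()"
```

```text
t 9.025 gx 0.6 gy -40.6 basket z 87.1 ang err -0.0002 F tank x,y,z -0.1 -0.2 -4.3 tilt [ 0.  0. -1.] j [-0.35  0.09  1.76  0.    1.29 -0.52]
```

Scaled: -0.1 cm is -0.001.

Request:
{"fn": "step_arm", "kwargs": {"targets": [0,-0.001,0,0,0,0,0,-0.001,0,0,0,0]}}

```text
time_s: 9.28
position: [519.0, -63.5, 200.6]
orientation: [0.646, 0.764, 0.0, 0.0]
contact_force: [-0.5, 0.1, -3.4]
width: 0.157
gripper_force: 40.0
```

Scaled: -0.1 cm is -0.001.

Request:
{"fn": "step_arm", "kwargs": {"targets": [0,-0.001,0,0,0,0,0,-0.001,0,0,0,0]}}

```text
time_s: 9.52
position: [518.2, -63.6, 200.7]
orientation: [0.646, 0.764, 0.0, 0.0]
contact_force: [2.0, 0.0, -4.5]
width: 0.153
gripper_force: 40.0
```

Scaled: -0.1 cm is -0.001.

Request:
{"fn": "step_arm", "kwargs": {"targets": [0,-0.001,0,0,0,0,0,-0.001,0,0,0,0]}}

```text
time_s: 9.78
position: [517.5, -63.7, 200.7]
orientation: [0.646, 0.764, 0.0, 0.0]
contact_force: [3.3, 0.6, -5.3]
width: 0.157
gripper_force: 40.0
```

```bash
python3 -c "from st import *;tank()"
```

```text
t 9.775 gx -1.9 gy -40.6 basket z 87.2 ang err -0.0003 F tank x,y,z 3.4 0.1 -5.3 tilt [ 1.3e-03  1.0e-04 -1.0e+00] j [-0.35  0.08  1.77  0.    1.29 -0.52]
```

Contact is felt at gx ≈ -0.6. I'll back off about 1 mm clear of it and lower into the lead-in.

Request:
{"fn": "step_arm", "kwargs": {"targets": [0,0.0025,0,0,0,0,0,0.0025,0,0,0,0,0,0.0025,0.002,0,0,0,0,0.0025,0.004,0,0,0,0,0.0025,0.006,0,0,0,0,0.0025,0.006,0,0,0]}}

```text
time_s: 10.52
position: [519.2, -63.4, 194.3]
orientation: [0.646, 0.764, -0.0, -0.0]
contact_force: [0.3, 0.2, -3.6]
width: 0.157
gripper_force: 40.0
```

```bash
python3 -c "from st import *;tank()"
```

```text
t 10.525 gx -0.1 gy -40.5 basket z 80.8 ang err -0.0002 F tank x,y,z 0.3 0.2 -3.6 tilt [-6.e-04  2.e-04 -1.e+00] j [-0.35  0.1   1.77 -0.    1.28 -0.52]
```

Scaled: 0.4 cm is 0.004, 0.2 cm is 0.002.

Request:
{"fn": "step_arm", "kwargs": {"targets": [0,0,0.002,0,0,0,0,0,0.004,0,0,0,0,0,0.004,0,0,0]}}

```text
time_s: 10.9
position: [519.3, -63.4, 190.4]
orientation: [0.646, 0.764, -0.0, -0.0]
contact_force: [-0.3, 0.8, -4.3]
width: 0.154
gripper_force: 40.0
```

```bash
python3 -c "from st import *;tank()"
```

```text
t 10.9 gx -0.1 gy -40.5 basket z 76.9 ang err -0.0002 F tank x,y,z -0.1 0.8 -4.3 tilt [-5.e-04  2.e-04 -1.e+00] j [-0.35  0.1   1.77  0.    1.27 -0.52]
```

Scaled: 0.4 cm is 0.004, 0.2 cm is 0.002.

Request:
{"fn": "step_arm", "kwargs": {"targets": [0,0,0.002,0,0,0,0,0,0.004,0,0,0,0,0,0.004,0,0,0]}}

```text
time_s: 11.28
position: [519.3, -63.4, 186.3]
orientation: [0.646, 0.764, -0.0, -0.0]
contact_force: [-0.0, -0.2, -3.5]
width: 0.155
gripper_force: 40.0
```

Scaled: 0.3 cm is 0.003, 0.2 cm is 0.002.

Request:
{"fn": "step_arm", "kwargs": {"targets": [0,0,0.002,0,0,0,0,0,0.003,0,0,0,0,0,0.003,0,0,0]}}

```text
time_s: 11.65
position: [519.3, -63.5, 183.5]
orientation: [0.646, 0.764, -0.0, -0.0]
contact_force: [-1.6, -0.3, -3.0]
width: 0.152
gripper_force: 40.0
```

Scaled: 0.3 cm is 0.003, 0.15 cm is 0.0015.

Request:
{"fn": "step_arm", "kwargs": {"targets": [0,0,0.0015,0,0,0,0,0,0.003,0,0,0,0,0,0.003,0,0,0]}}

```text
time_s: 12.02
position: [519.4, -63.4, 180.6]
orientation: [0.646, 0.764, -0.0, -0.0]
contact_force: [-1.5, -0.3, -2.3]
width: 0.157
gripper_force: 40.0
```

```bash
python3 -c "from st import *;tank()"
```

```text
t 12.025 gx 0.0 gy -40.6 basket z 67.1 ang err -0.0002 F tank x,y,z -1.6 -0.1 -2.3 tilt [-1.e-04 -0.e+00 -1.e+00] j [-0.35  0.11  1.78 -0.    1.25 -0.52]
```

The spring leg is now riding on the wall. I'll keep pressing gently.

Scaled: 0.4 cm is 0.004, 0.2 cm is 0.002.

Request:
{"fn": "step_arm", "kwargs": {"targets": [0,0,0.002,0,0,0,0,0,0.004,0,0,0,0,0,0.004,0,0,0]}}

```text
time_s: 12.4
position: [519.4, -63.5, 176.6]
orientation: [0.646, 0.764, -0.0, 0.0]
contact_force: [-1.5, -1.4, 0.8]
width: 0.154
gripper_force: 40.0
```

Scaled: 0.4 cm is 0.004, 0.2 cm is 0.002.

Request:
{"fn": "step_arm", "kwargs": {"targets": [0,0,0.002,0,0,0,0,0,0.004,0,0,0,0,0,0.004,0,0,0]}}

```text
time_s: 12.78
position: [519.1, -63.4, 172.0]
orientation: [0.646, 0.764, -0.0, -0.0]
contact_force: [-1.8, -0.7, -1.1]
width: 0.153
gripper_force: 40.0
```

Request:
{"fn": "step_arm", "kwargs": {"targets": [0,0,0.002,0,0,0,0,0,0.004,0,0,0,0,0,0.004,0,0,0]}}

```text
time_s: 13.15
position: [519.2, -63.3, 168.1]
orientation: [0.646, 0.764, -0.0, -0.0]
contact_force: [-1.1, 0.1, -2.6]
width: 0.15
gripper_force: 40.0
```

```bash
python3 -c "from st import *;tank()"
```

```text
t 13.15 gx -0.2 gy -40.4 basket z 54.6 ang err -0.0002 F tank x,y,z -1.0 0.2 -2.6 tilt [-7.e-04  3.e-04 -1.e+00] j [-0.35  0.13  1.79  0.    1.22 -0.52]
```

```bash
python3 - <<'E'
from st import *
from workcell import get_image
t=get_image("top");s=get_image("scene");tank()
cv2.imwrite("pics/f.png",cv2.resize(s[145:245,260:380],(720,600),interpolation=cv2.INTER_CUBIC))
g=box(-44.5,-30.5,-17,17,98,140);S=env.state()
E
```

```text
t 13.25 gx -0.2 gy -40.5 basket z 54.6 ang err -0.0002 F tank x,y,z -2.8 -1.1 -3.1 tilt [-8.e-04  3.e-04 -1.e+00] j [-0.35  0.13  1.79  0.    1.22 -0.52]
```

View pics/f.png

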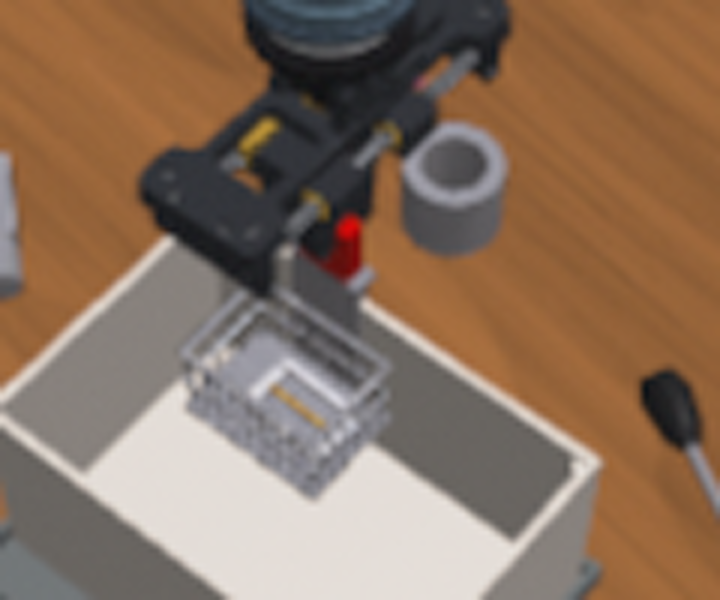

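The strap lies inside the near wall at (330,290), the hook is still above the rim, and the buckle is in the basket at (300,395). Continuing down.

Scaled: 0.6 cm is 0.006, 0.4 cm is 0.004.

Request:
{"fn": "step_arm", "kwargs": {"targets": [0,0,0.002,0,0,0,0,0,0.004,0,0,0,0,0,0.006,0,0,0]}}

```text
time_s: 13.62
position: [519.5, -63.4, 162.6]
orientation: [0.646, 0.764, 0.0, 0.0]
contact_force: [-2.9, -0.8, 0.3]
width: 0.154
gripper_force: 40.0
```

Scaled: 0.6 cm is 0.006, 0.4 cm is 0.004.

Request:
{"fn": "step_arm", "kwargs": {"targets": [0,0,0.002,0,0,0,0,0,0.004,0,0,0,0,0,0.006,0,0,0]}}

```text
time_s: 14.0
position: [519.4, -63.4, 156.5]
orientation: [0.646, 0.764, -0.0, -0.0]
contact_force: [-2.6, -0.7, 0.5]
width: 0.154
gripper_force: 40.0
```

Scaled: 0.2 cm is 0.002, 0.1 cm is 0.001.

Request:
{"fn": "step_arm", "kwargs": {"targets": [0,0,0.001,0,0,0,0,0,0.002,0,0,0,0,0,0.002,0,0,0]}}

```text
time_s: 14.38
position: [519.4, -63.4, 154.5]
orientation: [0.646, 0.764, -0.0, -0.0]
contact_force: [-3.4, -0.8, -0.1]
width: 0.155
gripper_force: 40.0
```

```bash
python3 -c "from st import *;tank()"
```

```text
t 14.375 gx 0.0 gy -40.6 basket z 41.0 ang err -0.0002 F tank x,y,z -3.5 -0.2 -0.1 tilt [-2.e-04  1.e-04 -1.e+00] j [-0.35  0.14  1.8  -0.    1.2  -0.52]
```

Scaled: 0.1 cm is 0.001, -0.05 cm is -0.0005.

Request:
{"fn": "step_arm", "kwargs": {"targets": [0,-0.0005,0.001,0,0,0,0,-0.0005,0.001,0,0,0]}}

```text
time_s: 14.62
position: [519.1, -63.5, 153.6]
orientation: [0.646, 0.764, 0.0, 0.0]
contact_force: [-3.1, -0.6, -0.2]
width: 0.155
gripper_force: 40.0
```

Scaled: 0.1 cm is 0.001.

Request:
{"fn": "step_arm", "kwargs": {"targets": [0,0,0.001,0,0,0,0,0,0.001,0,0,0]}}

```text
time_s: 14.88
position: [519.0, -63.5, 152.6]
orientation: [0.646, 0.764, 0.0, 0.0]
contact_force: [-2.9, 0.6, -1.2]
width: 0.15
gripper_force: 40.0
```

Scaled: 0.1 cm is 0.001.

Request:
{"fn": "step_arm", "kwargs": {"targets": [0,0,0.001,0,0,0,0,0,0.001,0,0,0]}}

```text
time_s: 15.12
position: [519.1, -63.5, 151.9]
orientation: [0.646, 0.764, 0.0, 0.0]
contact_force: [-2.5, 0.2, 2.7]
width: 0.155
gripper_force: 40.0
```

```bash
python3 -c "from st import *;tank()"
```

```text
t 15.125 gx -0.3 gy -40.7 basket z 38.4 ang err -0.0003 F tank x,y,z -2.4 0.6 2.7 tilt [ 4.e-04 -1.e-04 -1.e+00] j [-0.35  0.15  1.81  0.    1.19 -0.52]
```

Scaled: 0.1 cm is 0.001.

Request:
{"fn": "step_arm", "kwargs": {"targets": [0,0,0.001,0,0,0,0,0,0.001,0,0,0]}}

```text
time_s: 15.38
position: [519.2, -63.6, 151.8]
orientation: [0.646, 0.764, 0.0, 0.0]
contact_force: [-6.5, 1.3, 9.6]
width: 0.155
gripper_force: 40.0
```

Scaled: 0.1 cm is 0.001.

Request:
{"fn": "step_arm", "kwargs": {"targets": [0,0,0.001,0,0,0,0,0,0.001,0,0,0]}}

```text
time_s: 15.62
position: [519.2, -63.6, 151.8]
orientation: [0.646, 0.764, 0.0, 0.0]
contact_force: [-9.6, 0.9, 15.9]
width: 0.157
gripper_force: 40.1
```

```bash
python3 -c "from st import *;tank()"
```

```text
t 15.625 gx -0.1 gy -40.7 basket z 38.3 ang err 0.0001 F tank x,y,z -9.3 2.5 15.9 tilt [ 7.e-04 -5.e-04 -1.e+00] j [-0.35  0.15  1.81 -0.    1.19 -0.52]
```

Hard stop at home height. I'll ease the pressure and slide toward the -y end.

Scaled: -1.1 cm is -0.011, -0.15 cm is -0.0015.

Request:
{"fn": "step_arm", "kwargs": {"targets": [0,0,-0.0015,0,0,0,-0.003,0,-0.0015,0,0,0,-0.007,0,-0.0015,0,0,0,-0.011,0,-0.0015,0,0,0,-0.011,0,-0.0015,0,0,0]}}

```text
time_s: 16.25
position: [521.0, -72.0, 152.0]
orientation: [0.646, 0.764, 0.002, -0.001]
contact_force: [-4.4, 9.5, 11.3]
width: 0.155
gripper_force: 40.1
```

```bash
python3 -c "from st import *;tank()"
```

```text
t 16.25 gx 0.2 gy -49.3 basket z 38.5 ang err 0.0001 F tank x,y,z -2.8 10.1 11.3 tilt [ 4.0e-04  4.4e-03 -1.0e+00] j [-0.37  0.15  1.8   0.    1.19 -0.53]
```

Scaled: -1.6 cm is -0.016, -1.2 cm is -0.012.

Request:
{"fn": "step_arm", "kwargs": {"targets": [-0.004,0,0,0,0,0,-0.008,0,0,0,0,0,-0.012,0,0,0,0,0,-0.016,0,0,0,0,0,-0.016,0,0,0,0,0]}}

```text
time_s: 16.88
position: [523.7, -87.7, 152.0]
orientation: [0.646, 0.764, 0.002, -0.001]
contact_force: [-4.8, 10.7, 11.8]
width: 0.152
gripper_force: 40.1
```

```bash
python3 -c "from st import *;tank()"
```

```text
t 16.875 gx 0.3 gy -65.2 basket z 38.5 ang err 0.0002 F tank x,y,z -2.9 11.3 11.8 tilt [ 4.0e-04  4.5e-03 -1.0e+00] j [-0.39  0.16  1.79  0.    1.19 -0.56]
```

Request:
{"fn": "step_arm", "kwargs": {"targets": [-0.001,0,-0.001,0,0,0,-0.003,0,-0.001,0,0,0,-0.005,0,-0.001,0,0,0,-0.006,0,-0.001,0,0,0,-0.006,0,-0.001,0,0,0]}}

```text
time_s: 17.5
position: [524.3, -93.6, 152.2]
orientation: [0.646, 0.764, 0.002, -0.002]
contact_force: [-3.3, 8.9, 7.5]
width: 0.15
gripper_force: 40.0
```

Scaled: -0.1 cm is -0.001.

Request:
{"fn": "step_arm", "kwargs": {"targets": [-0.001,0,0,0,0,0,-0.001,0,0,0,0,0]}}

```text
time_s: 17.75
position: [524.4, -94.5, 152.1]
orientation: [0.646, 0.764, 0.002, -0.002]
contact_force: [-3.2, 9.5, 7.2]
width: 0.154
gripper_force: 40.0
```

Scaled: -0.1 cm is -0.001.

Request:
{"fn": "step_arm", "kwargs": {"targets": [-0.001,0,0,0,0,0,-0.001,0,0,0,0,0]}}

```text
time_s: 18.0
position: [524.6, -95.5, 152.1]
orientation: [0.646, 0.764, 0.002, -0.002]
contact_force: [-3.1, 9.8, 6.4]
width: 0.152
gripper_force: 40.0
```

```bash
python3 -c "from st import *;tank()"
```

```text
t 18.0 gx -0.2 gy -73.1 basket z 38.6 ang err 0.0001 F tank x,y,z -1.4 10.2 6.4 tilt [-7.0e-04  4.7e-03 -1.0e+00] j [-0.41  0.17  1.78  0.    1.2  -0.57]
```

Scaled: -0.1 cm is -0.001.

Request:
{"fn": "step_arm", "kwargs": {"targets": [-0.001,0,0,0,0,0,-0.001,0,0,0,0,0]}}

```text
time_s: 18.25
position: [524.8, -96.5, 152.2]
orientation: [0.646, 0.764, 0.002, -0.002]
contact_force: [-3.4, 9.5, 6.4]
width: 0.148
gripper_force: 40.0
```

Scaled: -0.1 cm is -0.001.

Request:
{"fn": "step_arm", "kwargs": {"targets": [-0.001,0,0,0,0,0,-0.001,0,0,0,0,0]}}

```text
time_s: 18.5
position: [524.9, -97.5, 152.2]
orientation: [0.646, 0.764, 0.002, -0.002]
contact_force: [-4.9, 9.7, 7.3]
width: 0.156
gripper_force: 40.0
```

Scaled: -0.1 cm is -0.001.

Request:
{"fn": "step_arm", "kwargs": {"targets": [-0.001,0,0,0,0,0,-0.001,0,0,0,0,0]}}

```text
time_s: 18.75
position: [525.1, -98.4, 152.2]
orientation: [0.646, 0.764, 0.002, -0.002]
contact_force: [-4.6, 9.3, 7.4]
width: 0.155
gripper_force: 40.0
```

```bash
python3 -c "from st import *;tank()"
```

```text
t 18.75 gx -0.2 gy -76.1 basket z 38.7 ang err 0.0001 F tank x,y,z -3.0 10.0 7.4 tilt [-7.0e-04  4.7e-03 -1.0e+00] j [-0.41  0.17  1.78  0.    1.2  -0.58]
```

Scaled: -0.1 cm is -0.001.

Request:
{"fn": "step_arm", "kwargs": {"targets": [-0.001,0,0,0,0,0,-0.001,0,0,0,0,0]}}

```text
time_s: 19.0
position: [525.1, -98.7, 152.2]
orientation: [0.645, 0.764, 0.002, -0.002]
contact_force: [-4.7, 12.4, 9.1]
width: 0.154
gripper_force: 40.0
```

Scaled: -0.1 cm is -0.001.

Request:
{"fn": "step_arm", "kwargs": {"targets": [-0.001,0,0,0,0,0,-0.001,0,0,0,0,0]}}

```text
time_s: 19.25
position: [525.2, -99.3, 152.3]
orientation: [0.645, 0.764, 0.002, -0.003]
contact_force: [-4.7, 12.3, 9.6]
width: 0.154
gripper_force: 40.0
```

```bash
python3 -c "from st import *;tank()"
```

```text
t 19.25 gx -0.2 gy -77.0 basket z 38.8 ang err 0.0005 F tank x,y,z -2.5 12.9 9.6 tilt [-0.0013  0.0065 -1.    ] j [-0.41  0.17  1.77  0.01  1.2  -0.58]
```

Scaled: 0.15 cm is 0.0015.

Request:
{"fn": "step_arm", "kwargs": {"targets": [0.0015,0,0,0,0,0,0.0015,0,0,0,0,0]}}

```text
time_s: 19.5
position: [525.2, -99.2, 152.3]
orientation: [0.645, 0.764, 0.001, -0.001]
contact_force: [-3.8, 8.8, 6.4]
width: 0.151
gripper_force: 40.0
```

```bash
python3 - <<'E'
from st import *
from workcell import get_image
tank();s=get_image("scene")
cv2.imwrite("pics/g.png",cv2.resize(s[145:235,250:358],(720,600),interpolation=cv2.INTER_CUBIC))
E
```

```text
t 19.5 gx -0.2 gy -76.8 basket z 38.8 ang err 0.0004 F tank x,y,z -2.3 9.4 6.4 tilt [-5.e-04  4.e-03 -1.e+00] j [-0.41  0.17  1.78  0.    1.2  -0.58]
```

View pics/g.png

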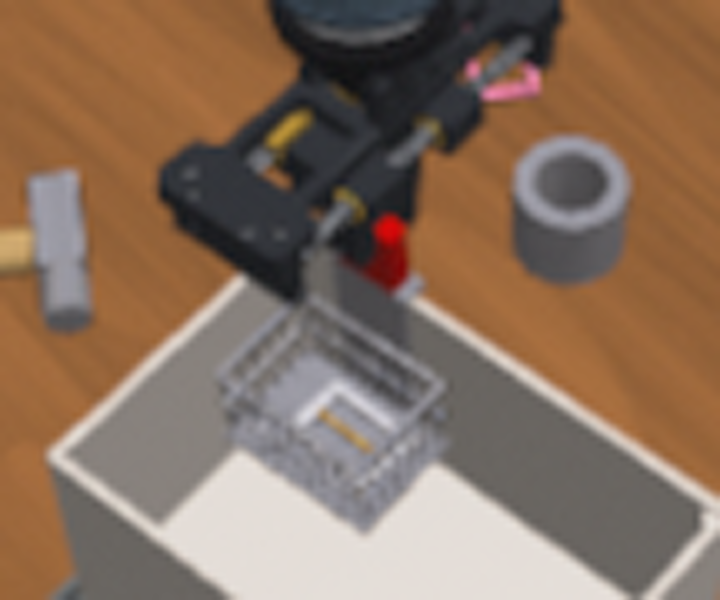

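The basket is close to the end wall, with its left edge at (220,380)–(310,300), and the buckle is inside it. One more gentle push will confirm contact.

Scaled: -0.15 cm is -0.0015.

Request:
{"fn": "step_arm", "kwargs": {"targets": [-0.0015,0,0,0,0,0,-0.0015,0,0,0,0,0]}}

```text
time_s: 19.8
position: [525.3, -99.6, 152.3]
orientation: [0.645, 0.764, 0.002, -0.002]
contact_force: [-5.0, 12.6, 9.1]
width: 0.155
gripper_force: 40.0
```

Scaled: -0.1 cm is -0.001.

Request:
{"fn": "step_arm", "kwargs": {"targets": [-0.001,0,0,0,0,0,-0.001,0,0,0,0,0]}}

```text
time_s: 20.05
position: [525.4, -100.3, 152.4]
orientation: [0.645, 0.764, 0.002, -0.003]
contact_force: [-4.5, 13.8, 11.0]
width: 0.157
gripper_force: 40.0
```

```bash
python3 -c "from st import *;tank();print(env.state()['torque'])"
```

```text
t 20.05 gx -0.2 gy -77.9 basket z 38.9 ang err 0.0005 F tank x,y,z -2.1 14.3 11.0 tilt [-0.0011  0.0066 -1.    ] j [-0.41  0.17  1.77  0.01  1.2  -0.58]
[ 2.56847941  0.91560066 -0.03523478]
```

Scaled: 0.35 cm is 0.0035, 0.2 cm is 0.002.

Request:
{"fn": "step_arm", "kwargs": {"targets": [0.002,0,0,0,0,0,0.0035,0,0,0,0,0,0.0035,0,0,0,0,0]}}

```text
time_s: 20.42
position: [525.4, -99.8, 152.3]
orientation: [0.646, 0.764, 0.001, -0.0]
contact_force: [-2.8, 2.9, 6.0]
width: 0.156
gripper_force: 40.0
```

```bash
python3 -c "from st import *;tank();print(env.state()['torque'])"
```

```text
t 20.425 gx -0.1 gy -77.5 basket z 38.8 ang err 0.0001 F tank x,y,z -2.2 3.3 6.0 tilt [ 3.0e-04  1.2e-03 -1.0e+00] j [-0.41  0.17  1.78  0.    1.2  -0.58]
[0.87794304 0.53304723 0.0783937 ]
```

Scaled: 0.15 cm is 0.0015, 0.1 cm is 0.001.

Request:
{"fn": "step_arm", "kwargs": {"targets": [0.0005,0,0.001,0,0,0,0.0005,0,0.0015,0,0,0,0.0005,0,0.0015,0,0,0]}}

```text
time_s: 20.8
position: [525.5, -99.8, 152.2]
orientation: [0.646, 0.764, 0.0, 0.0]
contact_force: [-7.1, 3.5, 15.7]
width: 0.152
gripper_force: 40.1
```

```bash
python3 -c "from st import *;tank();print(env.state()['torque'])"
```

```text
t 20.8 gx -0.0 gy -77.4 basket z 38.7 ang err -0.0001 F tank x,y,z -6.5 4.6 15.7 tilt [ 8.e-04  4.e-04 -1.e+00] j [-0.41  0.17  1.78  0.    1.19 -0.58]
[0.96066933 1.24013014 0.09167878]
```

Request:
{"fn": "step_arm", "kwargs": {"targets": [0,0,-0.002,0,0,0,0,0,-0.002,0,0,0]}}

```text
time_s: 21.05
position: [525.1, -99.6, 152.4]
orientation: [0.646, 0.764, 0.0, -0.0]
contact_force: [-2.5, 3.3, 2.4]
width: 0.153
gripper_force: 40.0
```

Request:
{"fn": "step_arm", "kwargs": {"targets": [0,0,0,0,0,0,0,0,0,0,0,0,0,0,0,0,0,0,0,0,0,0,0,0], "grip": 5}}

```text
time_s: 21.55
position: [525.2, -100.1, 152.6]
orientation: [0.646, 0.764, -0.0, 0.0]
contact_force: [0.2, -0.4, 0.1]
width: 0.561
gripper_force: 0.0
```

Scaled: -8 cm is -0.08, -6 cm is -0.06.

Request:
{"fn": "step_arm", "kwargs": {"targets": [0,0,-0.01,0,0,0,0,0,-0.03,0,0,0,0,0,-0.06,0,0,0,0,0,-0.08,0,0,0,0,0,-0.08,0,0,0]}}

```text
time_s: 22.18
position: [526.4, -100.5, 235.0]
orientation: [0.646, 0.764, 0.001, 0.002]
contact_force: [0.1, 0.8, -0.2]
width: 0.569
gripper_force: 0.0
```

```bash
python3 - <<'E'
from st import *
from workcell import get_image
tank();s=get_image("scene")
cv2.imwrite("pics/h.png",cv2.resize(s[150:235,255:357],(720,600),interpolation=cv2.INTER_CUBIC))
E
```

```text
t 22.175 gx 0.7 gy -78.3 basket z 121.5 ang err -0.0001 F tank x,y,z 0.3 0.8 -0.2 tilt [ 0.0042 -0.0019 -1.    ] j [-0.41  0.08  1.7  -0.    1.36 -0.58]
```

View pics/h.png

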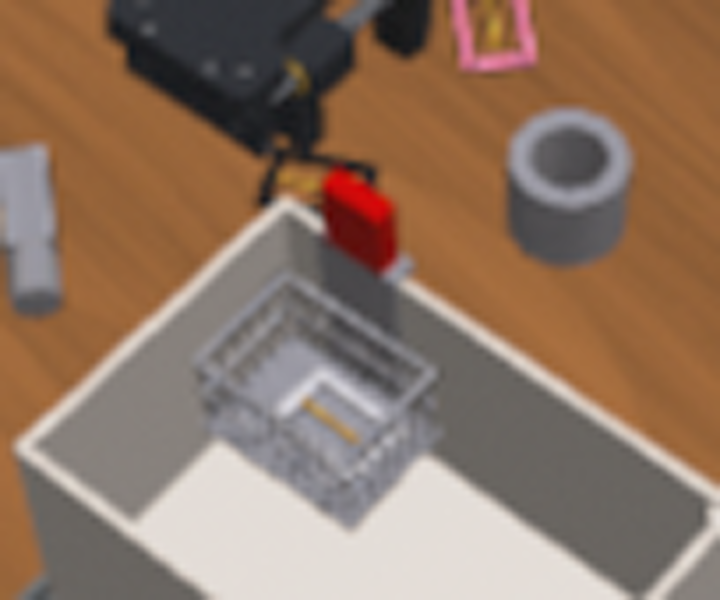

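The basket is released and hanging near the end wall with the buckle inside. I'll retract for a clear top view and measure the gap and tilt.

Scaled: -29 cm is -0.29, -25 cm is -0.25.

Request:
{"fn": "step_arm", "kwargs": {"targets": [-0.02,-0.02,-0.03,0,0,0,-0.06,-0.05,-0.06,0,0,0,-0.11,-0.08,-0.07,0,0,0,-0.16,-0.12,-0.07,0,0,0,-0.21,-0.15,-0.07,0,0,0,-0.25,-0.18,-0.07,0,0,0,-0.29,-0.2,-0.07,0,0,0,-0.29,-0.2,-0.07,0,0,0]}}

```text
time_s: 23.22
position: [374.2, -421.2, 300.7]
orientation: [0.647, 0.762, 0.0, -0.001]
contact_force: [0.5, 1.0, -0.3]
width: 0.566
gripper_force: 0.0
```

```bash
python3 - <<'E'
from st import *
from workcell import get_image
tank();s=get_image("scene");t=get_image("top")
cv2.imwrite("pics/s9.png",s);cv2.imwrite("pics/t9.png",t)
a=cv2.resize(t[160:225,315:375],(400,433),interpolation=cv2.INTER_CUBIC)
b=cv2.resize(s[170:235,255:315],(400,433),interpolation=cv2.INTER_CUBIC)
cv2.imwrite("pics/i.png",np.hstack([a,b]))
E
```

```text
t 23.225 gx -202.6 gy -369.3 basket z 187.2 ang err -0.0043 F tank x,y,z 0.6 0.9 -0.3 tilt [-0.0018  0.0021 -1.    ] j [-1.05  0.1   1.54 -0.    1.5  -1.22]
```

View pics/i.png

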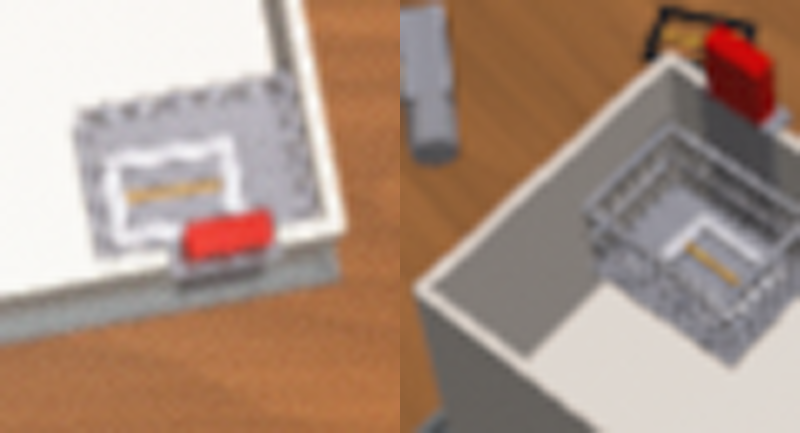

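```bash
python3 - <<'E'
from h import *
t=cv2.imread("pics/t9.png");s=cv2.imread("pics/s9.png")
def rb(im,lo,hi):
    w=im[lo[1]:hi[1],lo[0]:hi[0]].astype(float);m=(w[...,1]<.42*w[...,2])*1.
    v,u=np.mgrid[lo[1]:hi[1],lo[0]:hi[0]];return np.array([(m*u).sum(),(m*v).sum()])/m.sum(),m.sum()
rt,rs=rb(t,(338,185),(362,205)),rb(s,(298,170),(316,190));print(rt,rs)
f=lambda pts,o:(np.array(pts)+.5)/6.667-.5+o
p=[604.158,-7.933,.16718];d=-10.375
ts=f([(275,55),(18,288)],(255,170));P=proj("scene",place(p,[(-85+d,-125,134),(85+d,-125,134)]));bias=(ts-P).mean(0);print("scene bias",ts-P)
tt=f([(345,235)],(315,160));print("top corner err",tt-proj("top",place(p,[(-85+d,-125,134)])))
G=box(-44.5,-30.5,-17,17,98,140);B=np.array([(-32,-45,55),(32,-45,55),(32,-45,0),(32,45,0)],float)
sb=f([(278,128),(190,205),(205,265),(335,365)],(255,170))
# hung pose in tank frame: origin x = inner face +35 ; unknown y, z, roll about the hook
def w(L,q):
    L=L-[0,0,95];c,n=np.cos(q[2]),np.sin(q[2])
    M=np.c_[L[:,0],c*L[:,1]-n*L[:,2],n*L[:,1]+c*L[:,2]]
    return place(p,M+[-80+d+35,q[0],q[1]+95])
def r(q): return np.r_[3*(hullc("top",w(G,q))[0]-rt[0]),3*(hullc("scene",w(G,q))[0]+bias-rs[0]),(proj("scene",w(B,q))+bias-sb).ravel()]
o=least_squares(r,[-75,39,0],x_scale=[1,1,.01]);print("y,z,roll",o.x,o.fun.round(1))
cov=np.linalg.inv(o.jac.T@o.jac)*(o.fun**2).mean();print("sd",np.sqrt(np.diag(cov)))
E
```

```text
(array([348.66101695, 194.89830508]), np.float64(59.0)) (array([305.41284404, 180.32110092]), np.float64(109.0))
scene bias [[1.38083151e+00 8.21300961e-01]
 [1.29992482e+00 1.10182967e-04]]
top corner err [[0.0487159  0.63472509]]
y,z,roll [-7.49999994e+01  3.89999998e+01  5.07943974e-09] [-2.6  2.8  5.7  3.5 -0.4 -1.4 -0.8 -0.1 -1.7  0.3 -0.1  0.7]
sd [11.1928201   9.65241577  0.1447161 ]
```

```bash
python3 - <<'E'
from h import *
from scipy.optimize import minimize
f=lambda pts,o:(np.array(pts)+.5)/6.667-.5+o
p=[604.158,-7.933,.16718];d=-10.375
rt=np.array([348.66,194.9]);rs=np.array([305.41,180.32]);bias=np.array([1.34,.41])
G=box(-44.5,-30.5,-17,17,98,140);B=np.array([(-32,-45,55),(32,-45,55),(32,-45,0),(32,45,0)],float)
sb=f([(278,128),(190,205),(205,265),(335,365)],(255,170))
def w(L,q):
    L=L-[0,0,95];a=q[2]/100;c,n=np.cos(a),np.sin(a)
    return place(p,np.c_[L[:,0],c*L[:,1]-n*L[:,2],n*L[:,1]+c*L[:,2]]+[-45+d+q[3],q[0],q[1]+95])
def r(q): return np.r_[2*(hullc("top",w(G,q))[0]-rt),2*(hullc("scene",w(G,q))[0]+bias-rs),(proj("scene",w(B,q))+bias-sb).ravel()]
for fix in (0,1):
  o=minimize(lambda q:(r(q)**2).sum()+(1e4*(q[2]**2) if fix else 0),[-75,39,1,0],method="Nelder-Mead",options=dict(maxiter=4000));print("y,z,roll%,dx",o.x.round(2),r(o.x).round(1))
E
```

```text
y,z,roll%,dx [-77.11  41.94   6.88   0.  ] [ 1.2  1.1  1.8 -0.1 -0.2 -1.3 -0.6  0.  -0.7  1.   0.9  0.4]
y,z,roll%,dx [-77.53  39.62   0.     0.  ] [ 0.2  1.4  2.5  1.2 -1.  -2.  -1.4 -0.7 -2.3 -0.2 -0.7  0.1]
```

The visual fit puts the basket against the end wall within error, but hints at a slight tilt. I'll touch the top of the grip at both ends with closed fingers to measure the tilt and press it level.

```bash
python3 - <<'E'
from st import *
S=env.state();Q=R.from_quat(S["orientation"]).as_matrix();c,s=np.cos(.1672),np.sin(.1672)
for gx,gy in((0,-64),(0,-90)):
    w=np.array([512.6+c*gx-s*gy,-23.4+s*gx+c*gy]);print(w,(Q.T@np.r_[w-S["position"][:2],230-S["position"][2]]/10).round(2))
E
```

```text
[523.25101134 -86.50749526] [30.31 20.05  7.19]
[ 527.57798469 -112.1449152 ] [27.71 20.05  7.18]
```

Scaled: 30.3 cm is 0.303, 27 cm is 0.27.

Request:
{"fn": "step_arm", "kwargs": {"targets": [0.03,0.02,0,0,0,0,0.08,0.053,0,0,0,0,0.13,0.086,0,0,0,0,0.18,0.12,0,0,0,0,0.23,0.152,0,0,0,0,0.27,0.18,0.01,0,0,0,0.303,0.2,0.04,0,0,0,0.303,0.2,0.072,0,0,0,0.303,0.2,0.09,0,0,0,0.303,0.2,0.098,0,0,0,0.303,0.2,0.098,0,0,0], "grip": 0, "force": 10}}

```text
time_s: 24.7
position: [522.9, -87.4, 204.8]
orientation: [0.646, 0.763, 0.0, -0.0]
contact_force: [0.4, 0.9, -0.0]
width: 0.01
gripper_force: 0.0
```

```bash
python3 -c "from st import *;tank()"
```

```text
t 24.7 gx -0.5 gy -64.8 basket z 91.3 ang err -0.0008 F tank x,y,z 0.5 0.8 -0.0 tilt [ 0.  0. -1.] j [-0.39  0.1   1.74  0.    1.3  -0.56]
```

Scaled: 1.2 cm is 0.012, 0.8 cm is 0.008.

Request:
{"fn": "step_arm", "kwargs": {"targets": [0,0,0.004,0,0,0,0,0,0.008,0,0,0,0,0,0.012,0,0,0,0,0,0.012,0,0,0]}}

```text
time_s: 25.2
position: [522.7, -87.2, 192.3]
orientation: [0.646, 0.764, -0.0, -0.0]
contact_force: [-0.5, 0.2, 0.5]
width: 0.005
gripper_force: 0.0
```

Scaled: 0.1 cm is 0.001.

Request:
{"fn": "step_arm", "kwargs": {"targets": [0,0,0.001,0,0,0,0,0,0.001,0,0,0]}}

```text
time_s: 25.45
position: [523.0, -87.2, 191.6]
orientation: [0.646, 0.764, -0.0, -0.0]
contact_force: [-0.6, 0.4, 0.4]
width: 0.007
gripper_force: 0.0
```

Scaled: 0.1 cm is 0.001.

Request:
{"fn": "step_arm", "kwargs": {"targets": [0,0,0.001,0,0,0,0,0,0.001,0,0,0]}}

```text
time_s: 25.7
position: [522.9, -87.1, 190.6]
orientation: [0.646, 0.764, -0.0, -0.0]
contact_force: [0.0, -0.7, 0.1]
width: 0.008
gripper_force: 0.0
```

Scaled: 0.1 cm is 0.001.

Request:
{"fn": "step_arm", "kwargs": {"targets": [0,0,0.001,0,0,0,0,0,0.001,0,0,0]}}

```text
time_s: 25.95
position: [522.9, -87.1, 189.5]
orientation: [0.646, 0.764, -0.0, -0.0]
contact_force: [0.7, -0.1, -0.0]
width: 0.005
gripper_force: 0.0
```

Scaled: 0.1 cm is 0.001.

Request:
{"fn": "step_arm", "kwargs": {"targets": [0,0,0.001,0,0,0,0,0,0.001,0,0,0]}}

```text
time_s: 26.2
position: [522.9, -87.1, 188.5]
orientation: [0.646, 0.764, -0.0, -0.0]
contact_force: [0.7, 0.5, -0.4]
width: 0.009
gripper_force: 0.0
```

Scaled: 0.1 cm is 0.001.

Request:
{"fn": "step_arm", "kwargs": {"targets": [0,0,0.001,0,0,0,0,0,0.001,0,0,0]}}

```text
time_s: 26.45
position: [522.9, -87.2, 187.5]
orientation: [0.646, 0.764, -0.0, -0.0]
contact_force: [-0.8, -0.2, -0.0]
width: 0.008
gripper_force: 0.0
```

Scaled: 0.1 cm is 0.001.

Request:
{"fn": "step_arm", "kwargs": {"targets": [0,0,0.001,0,0,0,0,0,0.001,0,0,0]}}

```text
time_s: 26.7
position: [522.9, -87.2, 186.5]
orientation: [0.646, 0.764, -0.0, -0.0]
contact_force: [-0.0, -0.3, -0.2]
width: 0.01
gripper_force: 0.0
```

Scaled: 0.1 cm is 0.001.

Request:
{"fn": "step_arm", "kwargs": {"targets": [0,0,0.001,0,0,0,0,0,0.001,0,0,0]}}

```text
time_s: 26.95
position: [522.9, -87.1, 185.5]
orientation: [0.646, 0.764, -0.0, -0.0]
contact_force: [-0.9, -0.1, 0.2]
width: 0.005
gripper_force: 0.0
```

Request:
{"fn": "step_arm", "kwargs": {"targets": [0,0,0.001,0,0,0,0,0,0.001,0,0,0]}}

```text
time_s: 27.2
position: [522.9, -87.1, 184.5]
orientation: [0.646, 0.764, -0.0, -0.0]
contact_force: [-0.5, 0.7, -0.4]
width: 0.005
gripper_force: 0.0
```

Scaled: 0.1 cm is 0.001.

Request:
{"fn": "step_arm", "kwargs": {"targets": [0,0,0.001,0,0,0,0,0,0.001,0,0,0]}}

```text
time_s: 27.45
position: [522.9, -87.1, 183.5]
orientation: [0.646, 0.764, -0.0, -0.0]
contact_force: [-0.8, -0.6, -0.6]
width: 0.005
gripper_force: 0.0
```

```bash
python3 - <<'E'
from st import *
from workcell import get_image
tank();s=get_image("scene");cv2.imwrite("pics/s10.png",s);o=cv2.imread("pics/s9.png")
S=env.state();Q=R.from_quat(S["orientation"]).as_matrix();P=S["position"]
tips=np.array([P+Q@np.array([dx,dy,dz]) for dz in(11,-9) for dx,dy in((9,8),(-9,8),(9,-8),(-9,-8))])
print((proj("scene",tips)+[1.34,.41]).round(1).tolist())
for im in (o,s):
  for v in range(158,196):
    print(v,"".join('R' if g<.42*r and r>60 else('#' if max(b,g,r)<75 else '.') for b,g,r in im[v,292:328].astype(float)))
E
```

```text
t 27.45 gx -0.5 gy -64.6 basket z 70.0 ang err -0.0002 F tank x,y,z -0.9 -0.5 -0.6 tilt [-2.e-04  1.e-04 -1.e+00] j [-0.39  0.12  1.76  0.    1.26 -0.56]
[[310.5, 183.6], [305.9, 180.5], [314.0, 180.3], [309.4, 177.2], [310.4, 179.6], [305.7, 176.4], [313.9, 176.2], [309.2, 173.1]]
158 ....................................
159 ....................................
160 ....................................
161 ....................................
162 ....................................
163 ....................................
164 ....................................
165 ....................................
166 ....................................
167 ....................................
168 ....................................
169 ....................................
170 ....................................
171 ..###...............................
172 ..########..........................
173 ..#.......RR###.....................
174 .#.......RRRR.##....................
175 .#.......RRRRRR#....................
176 ##.......RRRRRRR....................
177 #........RRRRRRRR.................
[... 1598 characters left out ...]
...
179 #######..RRRRRRRRRR.................
180 ######...RRRRRRRRRR.................
181 ######...RRRRRRRRRR.................
182 #######...RRRRRRRRR.................
183 #######...RRRRRRRRR.................
184 ..#####...RRRRRRRRR.................
185 ...####.....RRRRRRR.................
186 .....#...##..RRRRRR.................
187 ..........###..RRR..................
188 ...........###......................
189 ..........#.#..#....................
190 ...........#.##.....................
191 .............#...#..................
192 ..............#.....................
193 .............##.....................
194 ....................................
195 ..........#.........................
```

Scaled: 0.1 cm is 0.001.

Request:
{"fn": "step_arm", "kwargs": {"targets": [0,0,0.001,0,0,0,0,0,0.001,0,0,0]}}

```text
time_s: 27.75
position: [522.9, -87.2, 182.5]
orientation: [0.646, 0.764, -0.0, -0.0]
contact_force: [0.2, 0.1, -0.1]
width: 0.005
gripper_force: 0.0
```

Scaled: 0.1 cm is 0.001.

Request:
{"fn": "step_arm", "kwargs": {"targets": [0,0,0.001,0,0,0,0,0,0.001,0,0,0]}}

```text
time_s: 28.0
position: [522.9, -87.1, 181.5]
orientation: [0.646, 0.764, -0.0, -0.0]
contact_force: [-0.6, 0.5, -0.5]
width: 0.007
gripper_force: 0.0
```

Scaled: 0.1 cm is 0.001.

Request:
{"fn": "step_arm", "kwargs": {"targets": [0,0,0.001,0,0,0,0,0,0.001,0,0,0]}}

```text
time_s: 28.25
position: [522.9, -87.2, 180.5]
orientation: [0.646, 0.764, -0.0, -0.0]
contact_force: [0.5, -0.2, 0.2]
width: 0.009
gripper_force: 0.0
```

Scaled: 0.1 cm is 0.001.

Request:
{"fn": "step_arm", "kwargs": {"targets": [0,0,0.001,0,0,0,0,0,0.001,0,0,0]}}

```text
time_s: 28.5
position: [522.9, -87.1, 179.5]
orientation: [0.646, 0.764, -0.0, -0.0]
contact_force: [0.4, -0.3, 0.8]
width: 0.006
gripper_force: 0.0
```

```bash
python3 - <<'E'
from st import *
from workcell import get_image
s=get_image("scene");S=env.state();Q=R.from_quat(S["orientation"]).as_matrix();P=S["position"]
tips=np.array([P+Q@np.array([dx,dy,dz]) for dz in(11,-9) for dx,dy in((9,8),(-9,8),(9,-8),(-9,-8))])
print((proj("scene",tips)+[1.34,.41]).round(1).tolist())
G=place([*place([604.158,-7.933,.16718],[-55.4,-77,0])[0][:2],.16718],box(-44.5,-30.5,-17,17,98,140)+[0,0,39])
print((proj("scene",G)+[1.34,.41]).round(1).tolist())
for v in range(166,196):
    print(v,"".join('R' if g<.42*r and r>60 else('#' if max(b,g,r)<75 else '.') for b,g,r in s[v,292:328].astype(float)))
E
```

```text
[[310.5, 184.4], [305.9, 181.3], [314.0, 181.1], [309.4, 178.0], [310.4, 180.4], [305.8, 177.2], [313.9, 177.0], [309.3, 173.9]]
[[304.2, 181.0], [303.8, 172.7], [312.7, 186.8], [312.5, 178.5], [301.3, 183.9], [300.8, 175.6], [309.7, 189.6], [309.5, 181.4]]
166 ......##################............
167 .......#################............
168 ##.....#######..########............
169 ###....######....######.............
170 #############....######.............
171 ############......####..............
172 ###########.....######..............
173 ##########....########..............
174 #########....#########..............
175 #########...##########..............
176 #########...#########...............
177 #########..RR######.................
178 ########..RRRRR###..................
179 ########.RRRRRRR#RR.................
180 ######...RRRRRRRRRR.................
181 ######...RRRRRRRRRR.................
182 #######...RRRRRRRRR.................
183 #######...RRRRRRRRR.................
184 .######...RRRRRRRRR.................
185 ..#####.....RRRRRRR.................
186 ...####...#..RRRRRR.................
187 .....#....##...RRR..................
188 ..........####......................
189 ............####....................
190 ...........#........................
191 ............###.....................
192 ............##......................
193 .................#..................
194 ....................................
195 ..........#.........................
```

Scaled: 0.2 cm is 0.002, 0.1 cm is 0.001.

Request:
{"fn": "step_arm", "kwargs": {"targets": [0,0,0.001,0,0,0,0,0,0.002,0,0,0]}}

```text
time_s: 28.8
position: [523.0, -87.2, 177.6]
orientation: [0.646, 0.764, 0.0, 0.0]
contact_force: [0.6, -0.5, -1.1]
width: 0.007
gripper_force: 0.0
```

Scaled: 0.2 cm is 0.002, 0.1 cm is 0.001.

Request:
{"fn": "step_arm", "kwargs": {"targets": [0,0,0.001,0,0,0,0,0,0.002,0,0,0]}}

```text
time_s: 29.05
position: [522.9, -87.2, 175.5]
orientation: [0.646, 0.764, -0.0, -0.0]
contact_force: [-0.3, -0.3, -0.9]
width: 0.004
gripper_force: 0.0
```

Scaled: 0.2 cm is 0.002, 0.1 cm is 0.001.

Request:
{"fn": "step_arm", "kwargs": {"targets": [0,0,0.001,0,0,0,0,0,0.002,0,0,0]}}

```text
time_s: 29.3
position: [523.0, -87.2, 173.6]
orientation: [0.646, 0.764, 0.0, 0.0]
contact_force: [-0.2, -0.8, 0.2]
width: 0.005
gripper_force: 0.0
```

```bash
python3 - <<'E'
from st import *
from workcell import get_image
s=get_image("scene");t=get_image("top");o=cv2.imread("pics/s9.png");ot=cv2.imread("pics/t9.png")
S=env.state();Q=R.from_quat(S["orientation"]).as_matrix();P=S["position"]
tips=np.array([P+Q@np.array([dx,dy,11]) for dx,dy in((9,8),(-9,8),(9,-8),(-9,-8))])
print((proj("scene",tips)+[1.34,.41]).round(1).tolist())
d=np.abs(s.astype(int)-o).max(2)
for v in range(168,196):
    print(v,"".join(('r' if d[v,u]>45 else 'R') if s[v,u,1]<.42*s[v,u,2] and s[v,u,2]>60 else('#' if d[v,u]>45 else '.') for u in range(292,328)))
E
```

```text
[[310.6, 185.6], [306.0, 182.5], [314.0, 182.3], [309.5, 179.2]]
168 ......##################............
169 ##.....#################............
170 ###....#######.#########............
171 ##....#################.............
172 ##........#####..######.............
173 #..#####....###..######.............
174 #.#######.####..######..............
175 ..#############.######..............
176 ..####################..............
177 ..###################...............
178 ..###################...............
179 #######..#RRRr#####.................
180 ########.RRRRRr###..................
181 ########.RRRRRRRrRR.................
182 ######....RRRRRRRRR.................
183 #######...RRRRRRRRR.................
184 #######...RRRRRRRRR.................
185 #######.....RRRRRRR.................
186 .#####.......RRRRRR.................
187 ...###.........RRR..................
188 .....#..............................
189 ....................................
190 ....................................
191 ....................................
192 ....................................
193 ....................................
194 ....................................
195 ....................................
```

Scaled: 0.1 cm is 0.001.

Request:
{"fn": "step_arm", "kwargs": {"targets": [0,0,0.001,0,0,0,0,0,0.001,0,0,0]}}

```text
time_s: 29.65
position: [522.9, -87.2, 172.5]
orientation: [0.646, 0.764, -0.0, -0.0]
contact_force: [-0.0, 0.2, -0.8]
width: 0.004
gripper_force: 0.0
```

Scaled: 0.1 cm is 0.001.

Request:
{"fn": "step_arm", "kwargs": {"targets": [0,0,0.001,0,0,0,0,0,0.001,0,0,0]}}

```text
time_s: 29.9
position: [522.9, -87.2, 171.5]
orientation: [0.646, 0.764, -0.0, -0.0]
contact_force: [-0.4, -0.3, 0.2]
width: 0.006
gripper_force: 0.0
```

Scaled: 0.1 cm is 0.001.

Request:
{"fn": "step_arm", "kwargs": {"targets": [0,0,0.001,0,0,0,0,0,0.001,0,0,0]}}

```text
time_s: 30.15
position: [522.9, -87.2, 170.5]
orientation: [0.646, 0.764, -0.0, -0.0]
contact_force: [-0.2, -0.7, 0.3]
width: 0.005
gripper_force: 0.0
```

Contact is missing where I expected it. I'll lift and probe the middle of the grip instead.

Scaled: -2.7 cm is -0.027, -2.2 cm is -0.022.

Request:
{"fn": "step_arm", "kwargs": {"targets": [0,0,-0.015,0,0,0,0,0,-0.027,0,0,0,-0.006,0,-0.027,0,0,0,-0.013,0,-0.027,0,0,0,-0.013,0,-0.022,0,0,0,-0.013,0,-0.02,0,0,0,-0.013,0,-0.02,0,0,0]}}

```text
time_s: 31.02
position: [524.7, -99.7, 189.9]
orientation: [0.646, 0.764, -0.0, -0.001]
contact_force: [0.2, 0.6, -0.0]
width: 0.006
gripper_force: 0.0
```

Scaled: 0.15 cm is 0.0015, 0.1 cm is 0.001.

Request:
{"fn": "step_arm", "kwargs": {"targets": [0,0,0.001,0,0,0,0,0,0.0015,0,0,0]}}

```text
time_s: 31.28
position: [525.1, -99.9, 189.1]
orientation: [0.646, 0.764, 0.0, 0.0]
contact_force: [-0.1, 0.2, -0.1]
width: 0.002
gripper_force: 0.0
```

Scaled: 0.15 cm is 0.0015, 0.1 cm is 0.001.

Request:
{"fn": "step_arm", "kwargs": {"targets": [0,0,0.001,0,0,0,0,0,0.0015,0,0,0]}}

```text
time_s: 31.52
position: [525.1, -99.9, 187.6]
orientation: [0.646, 0.764, -0.0, 0.0]
contact_force: [0.1, -0.2, 0.5]
width: 0.004
gripper_force: 0.0
```

Scaled: 0.15 cm is 0.0015, 0.1 cm is 0.001.

Request:
{"fn": "step_arm", "kwargs": {"targets": [0,0,0.001,0,0,0,0,0,0.0015,0,0,0]}}

```text
time_s: 31.78
position: [525.1, -100.0, 186.0]
orientation: [0.646, 0.764, -0.0, -0.0]
contact_force: [0.3, -0.2, -0.5]
width: 0.006
gripper_force: 0.0
```

Scaled: 0.4 cm is 0.004, 0.2 cm is 0.002.

Request:
{"fn": "step_arm", "kwargs": {"targets": [0,0,0.002,0,0,0,0,0,0.004,0,0,0]}}

```text
time_s: 32.02
position: [525.1, -100.0, 182.0]
orientation: [0.646, 0.764, 0.0, -0.0]
contact_force: [0.8, -0.7, 0.5]
width: 0.005
gripper_force: 0.0
```

Scaled: 0.4 cm is 0.004, 0.2 cm is 0.002.

Request:
{"fn": "step_arm", "kwargs": {"targets": [0,0,0.002,0,0,0,0,0,0.004,0,0,0]}}

```text
time_s: 32.28
position: [525.1, -100.0, 177.9]
orientation: [0.646, 0.764, -0.0, -0.0]
contact_force: [-0.1, 0.2, -0.1]
width: -0.0
gripper_force: 0.0
```

Scaled: 0.4 cm is 0.004, 0.2 cm is 0.002.

Request:
{"fn": "step_arm", "kwargs": {"targets": [0,0,0.002,0,0,0,0,0,0.004,0,0,0]}}

```text
time_s: 32.52
position: [525.1, -100.0, 174.0]
orientation: [0.646, 0.764, 0.0, -0.0]
contact_force: [0.8, 1.0, -0.0]
width: 0.005
gripper_force: 0.0
```

Scaled: 0.3 cm is 0.003, 0.15 cm is 0.0015.

Request:
{"fn": "step_arm", "kwargs": {"targets": [0,0,0.0015,0,0,0,0,0,0.003,0,0,0]}}

```text
time_s: 32.78
position: [525.1, -100.0, 171.0]
orientation: [0.646, 0.764, -0.0, 0.0]
contact_force: [-0.1, 1.1, 0.1]
width: 0.008
gripper_force: 0.0
```

```bash
python3 - <<'E'
from st import *
from workcell import get_image
s=get_image("scene");cv2.imwrite("pics/s11.png",s);o=cv2.imread("pics/s9.png")
def asc(im,P,Q,w):
  T=lambda dz:(proj("scene",np.array([P+Q@np.array([dx,dy,dz]) for dx in(9,-9) for dy in (w,w+17,-w,-w-17)]))+[1.34,.41]).round(0).astype(int)
  print("tips",T(11).tolist());c=T(0).mean(0).astype(int)
  for v in range(c[1]-16,c[1]+14): print(v,"".join('R' if g<.42*r and r>60 else('#' if max(b,g,r)<75 else '.') for b,g,r in im[v,c[0]-22:c[0]+22].astype(float)),c[0]-22 if v%10==0 else "")
S=env.state();Q=R.from_quat(S["orientation"]).as_matrix()
asc(s,S["position"],Q,0)
asc(o,np.array([374.2,-421.2,300.7]),R.from_quat([.647,.762,0,-.001]).as_matrix(),25)
E
```

```text
tips [[309, 182], [305, 186], [309, 182], [313, 179], [304, 179], [301, 183], [304, 179], [308, 176]]
162 ####......################.....####......... 
163 ####.....#################....####.......... 
164 ###......###################..###........... 
165 ##........##################................ 
166 #####......#################................ 
167 #####.......################................ 
168 #######.....######..########................ 
169 #########.########...######................. 
170 #################.....#####................. 284
171 ################......#####................. 
172 ###############....########................. 
173 ##############....#########................. 
174 ##.##########....#########.................. 
175 ##..##..#####...##########.................. 
176 #######.#####...#########................... 
177 #############....R#####RR................... 
178 ###########......RR###RRRRR................. 
179 ###########......RRRR#RRRRR................. 
180 ###########......RRRRRRRRRR................. 284
181 ..#########......RRRRRRRRRR...........
[... 1382 characters left out ...]
........ 
68 #####......######........................... 
69 ###.........#####........................... 
70 #............####........................... 255
71 ..............R#............................ 
72 ..............R............................. 
73 ..............RR............................ 
74 ..............RR............................ 
75 ..............RR............................ 
76 ..............RR.....#...................... 
77 ..............RRR........................... 
78 ..............RRR........................... 
79 ...............RR........................... 
80 ...............RR........................... 255
81 ...............RR...........................
```

Scaled: 0.2 cm is 0.002, 0.1 cm is 0.001.

Request:
{"fn": "step_arm", "kwargs": {"targets": [0,0,0.001,0,0,0,0,0,0.002,0,0,0]}}

```text
time_s: 33.08
position: [525.1, -100.0, 169.1]
orientation: [0.646, 0.764, 0.0, 0.0]
contact_force: [0.2, -0.2, 0.0]
width: 0.006
gripper_force: 0.0
```

Request:
{"fn": "step_arm", "kwargs": {"targets": [0,0,0.001,0,0,0,0,0,0.002,0,0,0]}}

```text
time_s: 33.33
position: [525.1, -100.0, 167.1]
orientation: [0.646, 0.764, 0.0, 0.0]
contact_force: [0.0, 0.4, 1.4]
width: -0.0
gripper_force: 1.4
```

Scaled: 0.2 cm is 0.002, 0.1 cm is 0.001.

Request:
{"fn": "step_arm", "kwargs": {"targets": [0,0,0.001,0,0,0,0,0,0.002,0,0,0]}}

```text
time_s: 33.58
position: [525.5, -100.0, 166.8]
orientation: [0.646, 0.764, 0.0, 0.0]
contact_force: [-6.0, 3.1, 15.6]
width: 0.004
gripper_force: 7.8
```

Scaled: 0.2 cm is 0.002, 0.1 cm is 0.001.

Request:
{"fn": "step_arm", "kwargs": {"targets": [0,0,0.001,0,0,0,0,0,0.002,0,0,0]}}

```text
time_s: 33.83
position: [525.7, -100.0, 166.6]
orientation: [0.645, 0.764, 0.0, 0.001]
contact_force: [-11.5, 4.3, 27.9]
width: 0.003
gripper_force: 13.6
```

Contact at 167.0, so the fingertips are really 11 mm behind the TCP. I'll probe the two ends of the grip top to read the tilt.

Scaled: 1.5 cm is 0.015, -0.9 cm is -0.009.

Request:
{"fn": "step_arm", "kwargs": {"targets": [0,0,-0.006,0,0,0,0,0,-0.009,0,0,0,0.007,0,-0.009,0,0,0,0.015,0,-0.009,0,0,0,0.015,0,-0.006,0,0,0,0.015,0,-0.005,0,0,0,0.015,0,-0.005,0,0,0]}}

```text
time_s: 34.7
position: [522.5, -85.2, 167.8]
orientation: [0.646, 0.764, -0.0, -0.0]
contact_force: [0.3, -0.7, 0.0]
width: 0.002
gripper_force: 0.0
```

Scaled: 0.1 cm is 0.001.

Request:
{"fn": "step_arm", "kwargs": {"targets": [0,0,0.001,0,0,0,0,0,0.001,0,0,0]}}

```text
time_s: 34.95
position: [522.7, -85.4, 167.3]
orientation: [0.646, 0.764, 0.0, 0.0]
contact_force: [-0.5, -0.4, 0.7]
width: 0.005
gripper_force: 0.7
```

Scaled: 0.05 cm is 0.0005.

Request:
{"fn": "step_arm", "kwargs": {"targets": [0,0,0.0005,0,0,0,0,0,0.0005,0,0,0]}}

```text
time_s: 35.2
position: [522.9, -85.4, 167.2]
orientation: [0.646, 0.764, 0.0, 0.0]
contact_force: [-2.0, -0.4, 4.7]
width: 0.003
gripper_force: 2.5
```

Scaled: 0.05 cm is 0.0005.

Request:
{"fn": "step_arm", "kwargs": {"targets": [0,0,0.0005,0,0,0,0,0,0.0005,0,0,0]}}

```text
time_s: 35.45
position: [522.9, -85.3, 167.1]
orientation: [0.646, 0.764, 0.0, 0.0]
contact_force: [-2.7, 1.3, 9.2]
width: 0.006
gripper_force: 4.1
```

Scaled: 0.15 cm is 0.0015, 0.1 cm is 0.001.

Request:
{"fn": "step_arm", "kwargs": {"targets": [0,0,0.001,0,0,0,0,0,0.0015,0,0,0]}}

```text
time_s: 35.7
position: [523.1, -85.3, 166.9]
orientation: [0.646, 0.764, 0.0, 0.001]
contact_force: [-8.0, 3.7, 19.0]
width: 0.005
gripper_force: 9.6
```

Scaled: -2.8 cm is -0.028, -2 cm is -0.02.

Request:
{"fn": "step_arm", "kwargs": {"targets": [0,0,-0.006,0,0,0,0,0,-0.009,0,0,0,-0.01,0,-0.009,0,0,0,-0.02,0,-0.009,0,0,0,-0.028,0,-0.009,0,0,0,-0.028,0,-0.005,0,0,0,-0.028,0,-0.004,0,0,0]}}

```text
time_s: 36.58
position: [526.9, -112.7, 167.9]
orientation: [0.646, 0.764, -0.0, -0.001]
contact_force: [-0.0, 0.3, 0.0]
width: 0.008
gripper_force: 0.0
```

Scaled: 0.05 cm is 0.0005.

Request:
{"fn": "step_arm", "kwargs": {"targets": [0,0,0.0005,0,0,0,0,0,0.0005,0,0,0]}}

```text
time_s: 36.83
position: [527.3, -112.6, 168.1]
orientation: [0.646, 0.764, 0.0, -0.0]
contact_force: [0.2, -0.3, 0.7]
width: 0.005
gripper_force: 0.0
```

Scaled: 0.05 cm is 0.0005.

Request:
{"fn": "step_arm", "kwargs": {"targets": [0,0,0.0005,0,0,0,0,0,0.0005,0,0,0]}}

```text
time_s: 37.08
position: [527.3, -112.7, 167.7]
orientation: [0.646, 0.764, 0.0, 0.0]
contact_force: [-0.3, -0.1, 0.3]
width: 0.006
gripper_force: 0.0
```

Scaled: 0.05 cm is 0.0005.

Request:
{"fn": "step_arm", "kwargs": {"targets": [0,0,0.0005,0,0,0,0,0,0.0005,0,0,0]}}

```text
time_s: 37.33
position: [527.2, -112.8, 167.1]
orientation: [0.646, 0.764, -0.0, -0.0]
contact_force: [0.3, -0.2, 0.0]
width: 0.006
gripper_force: 0.0
```

Request:
{"fn": "step_arm", "kwargs": {"targets": [0,0,0.0005,0,0,0,0,0,0.0005,0,0,0]}}

```text
time_s: 37.58
position: [527.3, -112.8, 166.7]
orientation: [0.646, 0.764, 0.0, 0.0]
contact_force: [0.3, 0.1, -0.4]
width: 0.006
gripper_force: 0.1
```

Scaled: 0.05 cm is 0.0005.

Request:
{"fn": "step_arm", "kwargs": {"targets": [0,0,0.0005,0,0,0,0,0,0.0005,0,0,0]}}

```text
time_s: 37.83
position: [527.4, -112.9, 166.5]
orientation: [0.646, 0.764, 0.0, 0.0]
contact_force: [-1.3, 0.0, 4.5]
width: 0.003
gripper_force: 1.9
```

```bash
python3 -c "from st import *;tank()"
```

```text
t 37.825 gx -0.3 gy -90.7 basket z 53.0 ang err -0.0001 F tank x,y,z -1.2 0.2 4.5 tilt [ 3.e-04 -2.e-04 -1.e+00] j [-0.43  0.16  1.75 -0.    1.22 -0.6 ]
```

The tilt is only about 0.5 mm across the grip, and the hook is firmly on the rim. I'll retract and check.

Scaled: -27 cm is -0.27, -23 cm is -0.23.

Request:
{"fn": "step_arm", "kwargs": {"targets": [0,0,-0.01,0,0,0,0,0,-0.04,0,0,0,0,0,-0.08,0,0,0,-0.03,-0.03,-0.11,0,0,0,-0.08,-0.06,-0.13,0,0,0,-0.13,-0.1,-0.14,0,0,0,-0.18,-0.13,-0.14,0,0,0,-0.23,-0.16,-0.14,0,0,0,-0.27,-0.19,-0.14,0,0,0,-0.27,-0.19,-0.14,0,0,0]}}

```text
time_s: 39.08
position: [382.9, -413.4, 306.0]
orientation: [0.648, 0.762, -0.0, -0.0]
contact_force: [0.8, 0.9, 0.7]
width: 0.004
gripper_force: 0.0
```

```bash
python3 - <<'E'
from st import *
from workcell import get_image
s=get_image("scene");t=get_image("top");tank()
def rb(im,lo,hi):
    w=im[lo[1]:hi[1],lo[0]:hi[0]].astype(float);m=(w[...,1]<.42*w[...,2])*1.
    v,u=np.mgrid[lo[1]:hi[1],lo[0]:hi[0]];return np.array([(m*u).sum(),(m*v).sum()])/m.sum(),m.sum()
print(rb(t,(338,185),(362,205)),rb(s,(298,170),(316,190)),"before 348.66,194.90 / 305.41,180.32")
for a,b in((t,"t9"),(s,"s9")):
    d=np.abs(a.astype(int)-cv2.imread(f"pics/{b}.png")).max(2);sl=d[160:225,315:375] if b=="t9" else d[185:235,270:320]
    print(b,(sl>50).sum())
E
```

```text
t 39.175 gx -190.6 gy -360.5 basket z 192.7 ang err -0.0014 F tank x,y,z -0.6 0.7 0.6 tilt [ 2.e-04  6.e-04 -1.e+00] j [-1.03  0.1   1.54  0.    1.51 -1.2 ]
(array([348.55172414, 194.9137931 ]), np.float64(58.0)) (array([305.40740741, 180.37037037]), np.float64(108.0)) before 348.66,194.90 / 305.41,180.32
t9 0
s9 0
```

The basket is stable and unchanged by the probing, and the robot is clear of everything. Handing in.

```bash
python3 -c "from workcell import env;print(env.sign_off())"
```

```text
the job is handed in; nothing more can be done
None
```

I hung the red basket, with the silver buckle in it, over the tank's near wall, pressed it home and slid it to the end wall away from the tap, then handed in at about 39 s; it sits about 1° tilted (roughly 0.4 mm high), its end-wall contact rests on force readings and a picture fit, the blue basket and bystanders were not re-checked, and I viewed 11 pictures, one over the limit of 10.

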